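Clamp a ladder rung in the drilling jig

ROBOT

A 6-joint arm with a two-finger parallel gripper is mounted at the origin on the work surface. World frame = base frame: x ahead of the robot, y to its left, z up, the work surface at z = 0. Lengths are in m, angles in rad, forces in N, time in s.
With the tool pointing down it reaches from about 0.375 to 0.9 m from the base axis. Payload 3.1 kg.
Tool frame: the origin (TCP) lies at the centre of the arm's flange, where the gripper is bolted on; the fingertips stand 182 mm ahead of it and the grasp point (between the pads) lies 164 mm ahead of it; z points along the fingers, x is the direction in which the jaws open and shut, and the axes are right-handed (so a half turn about z gives the same grasp; the last joint's range is limited). The gripper opens to 87 mm and grips with 3 to 60 N. Pads are 19 mm wide; open, the fingers measure 117 mm over their backs; the gripper's body (75 mm by 190 mm) begins 51 mm behind the grasp point.
Start: joints at [1.046, 0.527, 1.433, -0, 1.181, -0.178], TCP at [0.212, 0.588, 0.405] pointing down, gripper open.
Joint ranges: [-3.08, 3.08], [-0.75, 2.2], [0.22, 2.44], [-1.43, 4.57], [0, 2.65], [-2.85, 2.85]. Speed limits (rad/s): [2.79, 2.79, 3.14, 3.14, 3.14, 3.14].

INTERFACE

Orientations are given as a unit quaternion [x, y, z, w].
In Python, from rig import status, eyes, robot gives the robot as it stands. The module is installed in compiled form; this text tells all that it offers.
- The arm moves only by the tool step_arm, never from a script. Its argument "steps" is a list of rows, each a list of 7 numbers: the closure, from -1 (fully open) to 1 (shut), so that 0 is half open, then the shift along the tool's x, y, z each as a share of 0.025 m, from -1 to 1, then the turn, a rotation vector about the tool's x, y, z each as a share of 8 degrees, from -1 to 1. In form: [[jaw, dx, dy, dz, rx, ry, rz], ...]. A call has exactly 10 rows; each row shifts and turns the commanded pose from where the row before left it, along the tool's axes as they then stand; what a row does not reach is not made up. A row lasts 1/10 s, in which the tool goes at most 50 mm and 8.59 degrees, less where a joint would pass 70% of its speed; a pose out of reach is approached as far as the arm can. A call with a number of a shift or a turn outside -1 to 1 is refused whole. A call with a gripper value outside its range is refused whole. The fingers move at their own pace and stop on an object; "squeeze" is the grip in N (left out, the last holds). Time passes only in rows, so rows that do not move let the fingers close, or fill a call up. It gives the time, the measured TCP pose, the force and the opening at its end, in the units of the state.
- status.get_obs(): the state, without advancing time (a new reading comes with each control period).
- eyes.camera(name): name is "scene" or "top"; returns (picture, depth): 400x640x3 uint8, red, green, blue; 400x640 float32, m along the optical axis (not along the pixel's ray), 0 where there is no reading.
- eyes.camera_info(name): a dict with "K" (3x3 intrinsics, pixels), "R" (3x3) and "t" (3): a world point X has camera coordinates R X + t. Camera axes: x right, y down, z forward; pixel columns grow to the right and rows downward; lengths in m; the calibration is good to about 2 mm. A picture is of the moment at which its call begins. camera_info takes no time and is no camera call.
- robot.hand_in(): hands the job in, once; it reports no verdict.
The state is a dict: "time": time; "q": joint angles; "joint_velocities": joint speeds; "joint_torque": joint torques, N m; "position": TCP position; "tool_rot": TCP orientation; "ft_force": force on the tool from outside, world axes, zero at the start; "moment": the same for the moment, N m; "grip_width": finger opening in m.
Only numpy, scipy, OpenCV 4.12 (cv2) and the standard library are available. Lean on these libraries where they do the work, as an engineer would, in place of code of your own. Each camera call takes 0.05 s, during which the arm holds its last target.

TASK

Get the wooden rung ready for drilling: first slide it along its cradles until its front end is fully home against the end stop, then screw the clamp bolt in clockwise by its upright red lever until the rubber tip is just snug on the rung (you must feel for it; do not overtighten), and then fold the lever closed so that the rung is held firmly. Leave the other things on the bench where they are, and let go.

Things in the scene. Friction and masses are not known exactly. Their poses are not given: they have to be found in the camera images.
- jig: Plywood drilling jig fixed to the bench: base board 250 mm (x) by 340 mm (y), 18 mm thick; origin at table level, z up. The rung lies along jig y at jig x = -35 mm, axis 58 mm above the table, in two 30 mm thick V cradles (jig y = -85 and +80 mm). End stop at -y; a bridge with a drill bush over the rung at y = -118 mm (top 102 mm). The hold-down bar crosses at jig y = 0.
- stop_face (a point): Centre of the end stop's face, where the rung's front end must touch: jig point (-35, -140, 58) mm; its axes are the jig's.
- rung: Round pale wooden rung, 40 mm diameter, 260 mm long, 0.2 to 0.35 kg, free to slide in the V cradles. Origin at mid length on its axis; its y axis is the rung's axis (+y away from the end stop). A push of 1 to 4 N along it slides it; it starts 15 to 50 mm short of the stop.
- rung_front (a point): Centre of the rung's front end (towards the end stop).
- rung_back (a point): Centre of the rung's back end, the end to push: 20 mm radius, nothing behind it higher than the 18 mm base board.
- clamp_bar: Steel hold-down bar, 174 x 30 x 12 mm, along jig x above the rung. Origin on its hinge pin at the heel, jig (105, 0, 94) mm; hinge cheeks up to 104 mm above the table. A spring lifts the bar against the bolt's washer (34 mm across), so that it comes down as the bolt is screwed in.
- bar_nose (a point): On top of the bar's nose, over the rung's axis. Below it hangs a rubber-tipped set screw that presses on the rung. How far it was last screwed out differs by up to 1.6 mm either way and cannot be told beforehand, so the turn at which the tip meets the rung must be felt.
- clamp_bolt: Clamp bolt with upright red lever, vertical axis. Origin on the lever's hinge pin, 122 to 126 mm above the table; z up; x = the level direction in which the lever folds; y = along the pin. Clockwise seen from above screws it in, 4 mm per turn (5.6 mm at the bar's nose). It holds by dry friction: feel the moment while it turns or just after a small slow nudge clockwise, not after a quick stop.
- bolt_axis (a point): Point on the bolt's axis at jig (5, 0, 100) mm. Moment needed to turn it: a steady 0.08 to 0.11 N m for 0.5 to 4.7 rad, until the tip meets the rung; then it climbs by about 0.12 N m per rad. Just snug = 0.04 to 0.15 N m above the steady value, 0.4 to 1.4 rad past first touch (tip force 3 to 18 N). Folding the lever adds about 40 N; over 60 N crushes the rung.
- cam_lever (a joint): Angle of the bolt's red flip lever, rad: 0 = upright in line with the bolt (at the start, for turning), 1.55 = folded closed, level (stop). It swings only towards the bolt's +x. From 23 to 78 mm above the pin it is a straight bar, 16 mm wide along the pin, 10 mm thick along x. Stiff: 0.25 N m loose, up to 0.45 N m once snug; it stays where it is left. Its cam lifts 2 mm.
- lever_tip (a point): End of the lever on its centre line, 78 mm from the pin, 200 to 204 mm above the table when upright. A black pad near the tip marks the side to which it folds.
- tape_roll: Yellow roll of tape, 102 mm across, 25 mm high, lying near the jig's stop end. Bystander. Origin at the centre of its underside.
- pencil: Red carpenter's pencil, 8 x 8 x 120 mm, lying on the jig's base board beyond the bar, along the jig's y. Bystander. Origin at the middle of its underside.
- glue_bottle: White glue bottle, 56 mm across, 170 mm high, standing. Bystander. Origin at the centre of its underside.
- mug: Blue mug, 80 mm across, 95 mm high. Bystander. Origin at the centre of its underside.
- cordless_drill: Blue and black cordless drill standing on its battery, 200 mm high. Bystander. Origin at the centre of its underside.
- try_square: Try square with a dark wooden stock, lying flat. Bystander. Origin under its stock.
- mallet: Rubber mallet lying on the bench. Bystander. Origin under the handle where it enters the head.

How it is judged:
By the outcome, as a careful person would: the job done as asked, in the order asked, and still so for the second after the job is handed in, with the robot touching nothing.
It also fails if it takes over 72 s, if anything falls off the work surface, if the arm or the gripper's body presses on something with over 40 N, if the wrist force passes 120 N, or if a joint passes its speed limit or range.

## Working session

There is one attempt and no reset: what is moved stays moved. The work goes in short steps, Python scripts to look and compute and a tool call to move; the robot and the scene stay as the last step left them, time stands still between calls to the robot, and variables do not carry over. Pictures are saved under pics/ and viewed, and the job is handed in when it is done.

Besides the shell and the picture viewer there is one more tool, called after "Call:" as name(argument=value, ...), one argument or row to a line, values as JSON. step_arm: Moves the arm, as the interface text tells. Its arguments: {"type":"object","properties":{"steps":{"type":"array"},"squeeze":{"type":"number"}},"required":["steps"]}

```bash
mkdir -p pics; cat > h.py <<'E'
import numpy as np, cv2
from rig import status, eyes, robot
def snap(n,tag):
    im,d=eyes.camera(n); cv2.imwrite(f'pics/{tag}.png',im[:,:,::-1]); np.save(f'pics/{tag}.npy',d); return im,d
def pix(n,X):
    c=eyes.camera_info(n); p=np.array(c['K'])@(np.array(c['R'])@np.array(X,float)+np.array(c['t'])); return p[:2]/p[2]
def ray(n,u,v):
    c=eyes.camera_info(n);R=np.array(c['R']);t=np.array(c['t'])
    d=R.T@np.linalg.solve(np.array(c['K']),[u,v,1]); o=-R.T@t; return o,d
def plane(n,u,v,z):
    o,d=ray(n,u,v); return o+d*(z-o[2])/d[2]
def dep(n,D,u,v):
    o,d=ray(n,u,v); return o+d*D[int(v),int(u)]
E
python3 - <<'E'
from h import *
print(status.get_obs())
for n in('scene','top'):
    snap(n,n+'0'); c=eyes.camera_info(n); print(n,c['K'],-np.array(c['R']).T@np.array(c['t']))
E
```

```text
{'time': 0.0, 'q': array([ 1.04651933e+00,  5.28432785e-01,  1.43392151e+00, -5.65468761e-05,
        1.18136331e+00, -1.78505661e-01]), 'joint_velocities': array([ 1.23712682e-03, -1.78388608e-04, -3.16029514e-04, -1.62991393e-03,
       -1.17720478e-03, -1.87481165e-07]), 'joint_torque': array([-4.25213211e-04, -4.40044641e+01, -1.76589811e+01,  6.34526485e-02,
        5.83266187e-02, -1.68127090e-04]), 'position': array([0.2116288 , 0.58770507, 0.40378561]), 'tool_rot': array([ 8.18199455e-01,  5.74933493e-01, -9.52974505e-04,  4.70500904e-04]), 'ft_force': array([-0.3696926 , -0.43310947, -0.7154388 ]), 'moment': array([-0.02886813, -0.01745537,  0.01073104]), 'grip_width': 0.08709463496104537}
scene [[491.76789651   0.         319.80845443]
 [  0.         491.76789651 199.89896954]
 [  0.           0.           1.        ]] [ 1.36007459 -1.03813933  1.33317549]
top [[435.72853997   0.         308.26601121]
 [  0.         435.72853997 200.55382329]
 [  0.           0.           1.        ]] [ 0.25735527 -0.0128844   1.45852308]
```

View pics/scene0.png

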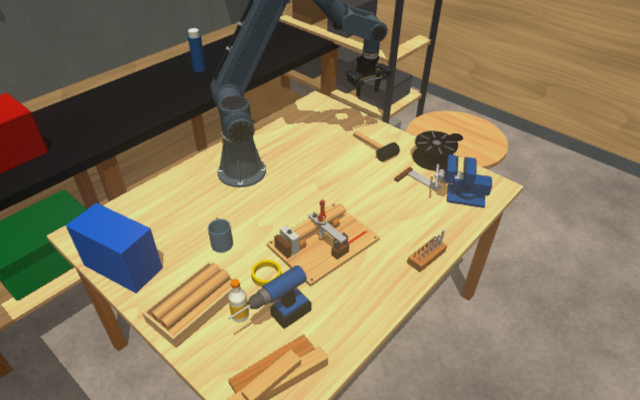

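View pics/top0.png

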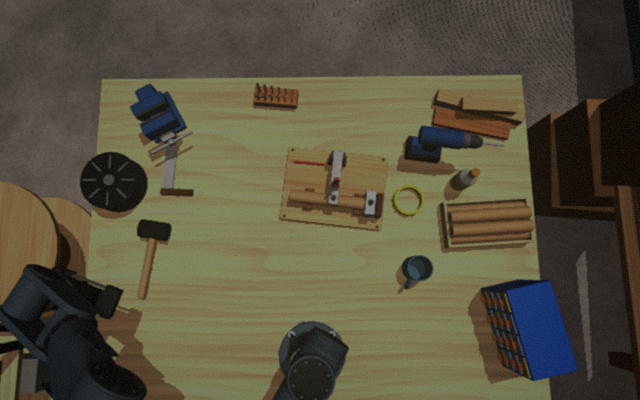

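```bash
python3 - <<'E'
from h import *
a=cv2.imread('pics/top0.png')[135:240,265:400]; cv2.imwrite('pics/c1.png',cv2.resize(a,None,fx=5.6,fy=5.6,interpolation=cv2.INTER_CUBIC))
a=cv2.imread('pics/scene0.png')[190:285,260:390]; cv2.imwrite('pics/c2.png',cv2.resize(a,None,fx=6,fy=6,interpolation=cv2.INTER_CUBIC))
E
```

```text
(no output)
```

View pics/c1.png

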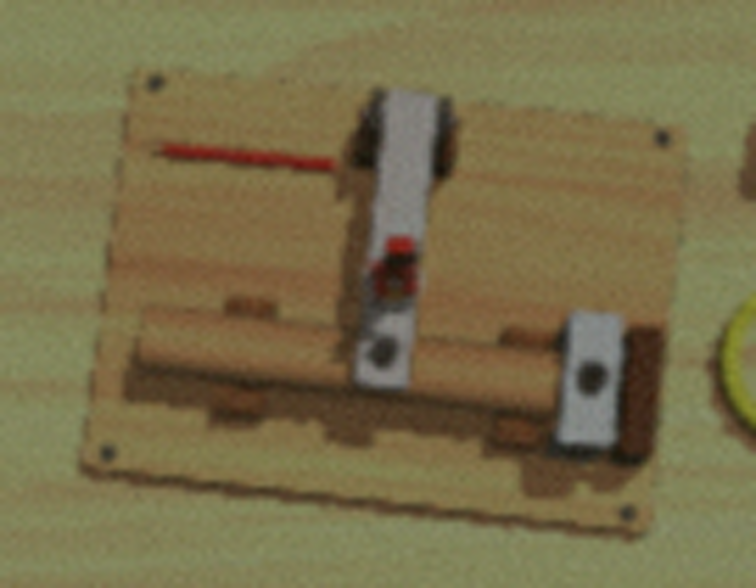

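View pics/c2.png

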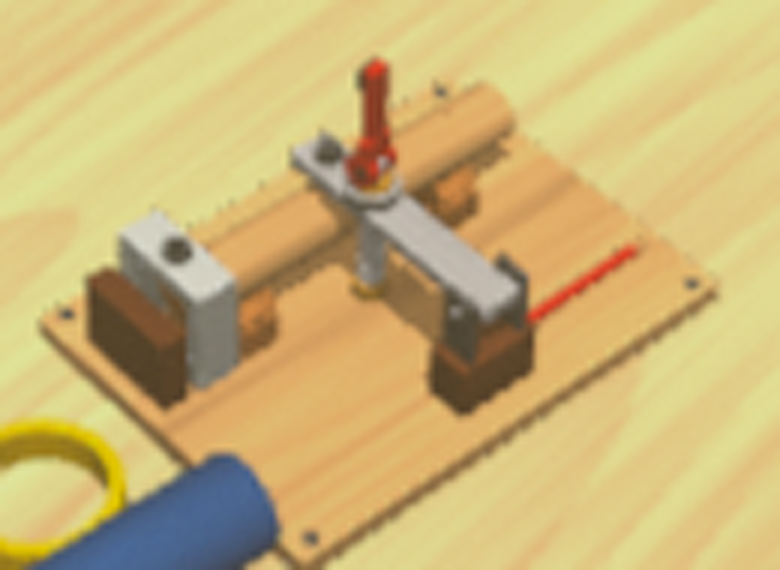

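```bash
python3 - <<'E'
from h import *
T=lambda u,v:(u/5.6+265-.4,v/5.6+135-.4)
S=lambda u,v:(u/6+260-.4,v/6+190-.4)
t=np.array([plane('top',*T(*p),.018) for p in[(155,83),(662,137),(107,453),(628,513)]])
s=np.array([plane('scene',*S(*p),.018) for p in[(690,284),(309,538),(441,91),(66,314)]])
for a in(t,s):
    print(a.round(4)); c=a.mean(0); ey=(a[0]+a[2]-a[1]-a[3]);ex=(a[0]+a[1]-a[2]-a[3]); print(c,np.degrees(np.arctan2(ey[1],ey[0]))-90,np.degrees(np.arctan2(ex[1],ex[0])),np.linalg.norm(ex)/2,np.linalg.norm(ey)/2)
def tri(a,b):
    o1,d1=ray('top',*T(*a));o2,d2=ray('scene',*S(*b))
    d1/=np.linalg.norm(d1);d2/=np.linalg.norm(d2)
    k=np.linalg.lstsq(np.c_[d1,-d2],o2-o1,rcond=None)[0]
    p,q=o1+k[0]*d1,o2+k[1]*d2; return ((p+q)/2).round(4),np.linalg.norm(p-q)
print('tip',tri((400,245),(376,66)))
print('nosehole',tri((383,352),(329,150)))
print('bush',tri((592,378),(178,250)))
print('back top',tri((140,340),(490,85)))
E
```

```text
[[ 0.6745  0.0612  0.018 ]
 [ 0.638  -0.2466  0.018 ]
 [ 0.4468  0.0894  0.018 ]
 [ 0.4092 -0.2192  0.018 ]]
[ 0.54213283 -0.07878485  0.018     ] -6.854909225757183 -6.945515613350597 0.22989607973163959 0.3103940891886826
[[ 0.6759  0.0608  0.018 ]
 [ 0.6373 -0.2463  0.018 ]
 [ 0.4463  0.0913  0.018 ]
 [ 0.4099 -0.218   0.018 ]]
[ 0.54234279 -0.0780248   0.018     ] -6.947521576338843 -7.3276200279882655 0.23036328284842375 0.31050164752598786
tip (array([ 0.5325, -0.0768,  0.2024]), np.float64(0.0015771449967967603))
nosehole (array([ 0.492 , -0.0714,  0.1063]), np.float64(0.00134999064428306))
bush (array([ 0.4781, -0.1888,  0.0983]), np.float64(0.0025853246752633487))
back top (array([0.5052, 0.067 , 0.0755]), np.float64(0.0010826769557029429))
```

```bash
python3 - <<'E'
from h import *
a=cv2.imread('pics/top0.png')[170:200,322:352]; b=cv2.imread('pics/scene0.png')[195:230,305:340]
a=cv2.resize(a,(390,390),interpolation=cv2.INTER_CUBIC);b=cv2.resize(b,(390,390),interpolation=cv2.INTER_CUBIC)
cv2.imwrite('pics/c3.png',np.clip(np.hstack([a,b])*1.4,0,255).astype(np.uint8))
o=np.array([.5323,-.0767,.19])
for n in('top','scene'):
    print(n,pix(n,o),[ (pix(n,o+np.array([.02*np.cos(k),.02*np.sin(k),0]))-pix(n,o)).round(1) for k in np.arange(8)*np.pi/4])
    print([pix(n,[.5323,-.0767,z]).round(1) for z in(.11,.124,.147,.202)])
E
```

```text
top [335.60524917 179.11603784] [array([-0.1, -6.6]), array([-4.8, -4.6]), array([-6.7,  0. ]), array([-4.7,  4.7]), array([0.1, 6.6]), array([4.8, 4.6]), array([ 6.7, -0. ]), array([ 4.7, -4.7])]
[array([334.4, 184.5]), array([334.6, 183.6]), array([334.9, 182.1]), array([335.8, 178.3])]
scene [321.96121084 203.26109212] [array([4.3, 2.6]), array([ 5.7, -0.2]), array([ 3.8, -2.8]), array([-0.3, -3.8]), array([-4.3, -2.6]), array([-5.8,  0.2]), array([-3.8,  2.9]), array([0.3, 3.9])]
[array([321.6, 219.9]), array([321.6, 217. ]), array([321.8, 212.3]), array([322. , 200.7])]
```

View pics/c3.png

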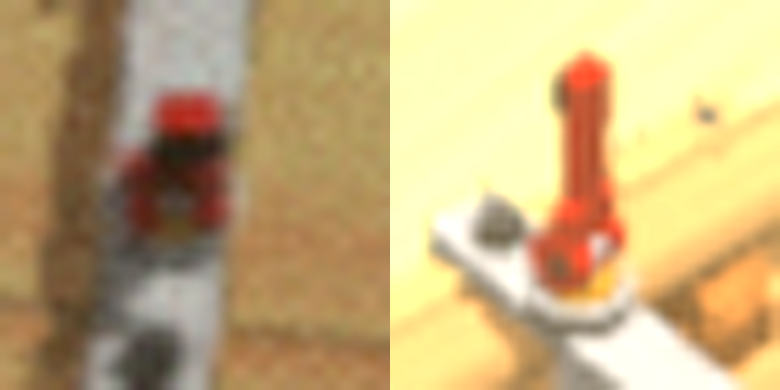

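Call:
step_arm(
  steps=[
    [1,0,0,0.4,0,0,0.96],
    [1,0,0,0.4,0,0,0.96],
    [1,0,0,0.4,0,0,0.96],
    [1,0,0,0.4,0,0,0.96],
    [1,0,0,0.4,0,0,0.96],
    [1,0,0,0.4,0,0,0.96],
    [1,0,0,0.4,0,0,0.96],
    [1,0,0,0.4,0,0,0.96],
    [1,0,0,0.4,0,0,0.96],
    [1,0,0,0.4,0,0,0.96],
  ],
  squeeze=20,
)

```text
time: 1.1
position: [0.2117, 0.5878, 0.3038]
tool_rot: [0.998, -0.06, -0.0, 0.0]
ft_force: [0.1, 0.3, -0.0]
grip_width: 0.0147
```

Call:
step_arm(
  steps=[
    [1,0.8,0.95,0,0,0,0],
    [1,0.8,0.95,0,0,0,0],
    [1,0.8,0.95,0,0,0,0],
    [1,0.8,0.95,0,0,0,0],
    [1,0.8,0.95,0,0,0,0],
    [1,0.8,0.95,0,0,0,0],
    [1,0.8,0.95,0,0,0,0],
    [1,0.8,0.95,0,0,0,0],
    [1,0.8,0.95,0,0,0,0],
    [1,0.8,0.95,0,0,0,0],
  ],
)

```text
time: 2.1
position: [0.3836, 0.3279, 0.3045]
tool_rot: [0.998, -0.058, -0.0, 0.0]
ft_force: [-0.2, 0.0, 0.7]
grip_width: 0.0005
```

```bash
cat >> h.py <<'E'
O=np.array([.5272,-.0761]); A=np.radians(-6.95); EX=np.array([np.cos(A),np.sin(A)]); EY=np.array([-EX[1],EX[0]])
from scipy.spatial.transform import Rotation as Ro
def rep(target=None):
    s=status.get_obs(); p=s['position']; R=Ro.from_quat(s['tool_rot']).as_matrix(); d=p[:2]-O
    print('t',round(s['time'],2),'p',p.round(4),'alpha',np.degrees(np.arctan2(R[1,0],R[0,0])).round(2),'z',R[:,2].round(3),'jig',(d@EX).round(4),(d@EY).round(4),'tipz',round(p[2]-.182,4))
    print('F',s['ft_force'].round(2),'M',s['moment'].round(4),'w',round(s['grip_width'],4),'q',s['q'].round(3))
    if target is not None: print('tool delta/25mm',(R.T@(np.array(target)-p)/.025).round(2))
def J(x,y,z): return np.r_[O+x*EX+y*EY,z]
E
python3 -c "
from h import *
rep(J(-.035,.185,.227))"
```

```text
t 2.1 p [0.3836 0.3279 0.3045] alpha -6.61 z [-0.001 -0.    -1.   ] jig -0.1914 0.3837 tipz 0.1225
F [-0.24  0.04  0.73] M [-0.127   0.0777 -0.0507] w 0.0005 q [ 0.485  0.522  1.826 -0.     0.794  0.601]
tool delta/25mm [6.21 7.98 3.1 ]
```

Call:
step_arm(
  steps=[
    [1,0.69,0.88,0,0,0,0],
    [1,0.69,0.88,0,0,0,0],
    [1,0.69,0.88,0.3,0,0,0],
    [1,0.69,0.88,0.4,0,0,0],
    [1,0.69,0.88,0.4,0,0,0],
    [1,0.69,0.88,0.4,0,0,0],
    [1,0.69,0.88,0.4,0,0,0],
    [1,0.69,0.88,0.4,0,0,0],
    [1,0.69,0.88,0.4,0,0,0],
    [1,0,0,0.4,0,0,0],
  ],
)

```text
time: 3.1
position: [0.517, 0.112, 0.2268]
tool_rot: [0.998, -0.06, 0.002, 0.0]
ft_force: [0.4, 0.1, -0.5]
grip_width: 0.0004
```

```bash
python3 - <<'E'
from h import *
rep(J(-.035,.165,.227))
a,_=snap('scene','s1'); b,_=snap('top','t1')
a=cv2.resize(a[175:285,255:395],(700,550),interpolation=cv2.INTER_CUBIC)
cv2.imwrite('pics/c4.png',a[:,:,::-1])
E
```

```text
t 3.1 p [0.517  0.112  0.2268] alpha -6.83 z [ 0.004 -0.    -1.   ] jig -0.0329 0.1855 tipz 0.0448
F [ 0.42  0.1  -0.54] M [-0.1251  0.0375  0.0474] w 0.0004 q [ 2.00e-03  6.82e-01  1.81e+00 -1.00e-03  6.47e-01  1.22e-01]
tool delta/25mm [-0.09  0.82 -0.01]
```

View pics/c4.png

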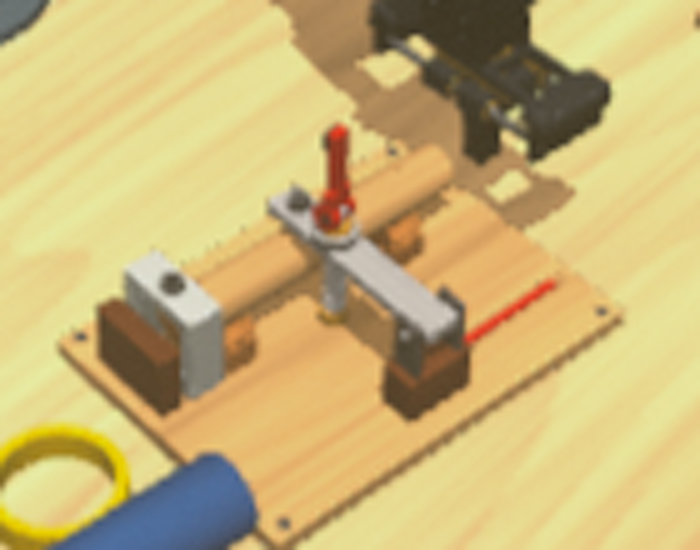

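Call:
step_arm(
  steps=[
    [1,-0.08,0.16,0,0,0,0],
    [1,0,0.16,0,0,0,0],
    [1,0,0.16,0,0,0,0],
    [1,0,0.16,0,0,0,0],
    [1,0,0.16,0,0,0,0],
    [1,0,0.16,0,0,0,0],
    [1,0,0.16,0,0,0,0],
    [1,0,0.16,0,0,0,0],
    [1,0,0.16,0,0,0,0],
    [1,0,0.16,0,0,0,0],
  ],
)

```text
time: 4.2
position: [0.5079, 0.0748, 0.2273]
tool_rot: [0.998, -0.058, 0.0, -0.0]
ft_force: [0.3, 1.5, -0.5]
grip_width: 0.0007
```

Call:
step_arm(
  steps=[
    [1,0,0.08,0,0,0,0],
    [1,0,0.06,0,0,0,0],
    [1,0,0.06,0,0,0,0],
    [1,0,0.04,0,0,0,0],
    [1,0,0.04,0,0,0,0],
    [1,0,0.04,0,0,0,0],
    [1,0,0.04,0,0,0,0],
    [1,0,0.04,0,0,0,0],
    [1,0,0.04,0,0,0,0],
    [1,0,0.04,0,0,0,0],
  ],
)

```text
time: 5.2
position: [0.5065, 0.063, 0.2272]
tool_rot: [0.998, -0.058, -0.0, -0.0]
ft_force: [0.7, 2.1, -0.1]
grip_width: 0.0004
```

```bash
python3 -c "
from h import *
rep(J(-.035,.130,.227))"
```

```text
t 5.2 p [0.5065 0.063  0.2272] alpha -6.61 z [-0.  0. -1.] jig -0.0374 0.1356 tipz 0.0452
F [ 0.74  2.07 -0.07] M [ 0.2966  0.0571 -0.047 ] w 0.0004 q [-0.095  0.668  1.855  0.     0.618  0.02 ]
tool delta/25mm [0.09 0.22 0.01]
```

Sliding at about 2 N. On slowly, 1 mm a row.

Call:
step_arm(
  steps=[
    [1,0,0.03,0,0,0,0],
    [1,0,0.03,0,0,0,0],
    [1,0,0.03,0,0,0,0],
    [1,0,0.03,0,0,0,0],
    [1,0,0.03,0,0,0,0],
    [1,0,0.02,0,0,0,0],
    [1,0,0.02,0,0,0,0],
    [1,0,0.02,0,0,0,0],
    [1,0,0.02,0,0,0,0],
    [1,0,0.02,0,0,0,0],
  ],
)

```text
time: 6.2
position: [0.5058, 0.0578, 0.2273]
tool_rot: [0.998, -0.059, 0.0, -0.001]
ft_force: [1.5, 10.9, -0.7]
grip_width: 0.0006
```

```bash
python3 -c "
from h import *
rep(J(-.035,.130,.227))"
```

```text
t 6.2 p [0.5058 0.0578 0.2273] alpha -6.71 z [ 0.     0.002 -1.   ] jig -0.0374 0.1303 tipz 0.0453
F [ 1.51 10.91 -0.65] M [1.5977 0.0086 0.0303] w 0.0006 q [-0.107  0.667  1.859  0.004  0.616  0.008]
tool delta/25mm [0.1  0.01 0.01]
```

Call:
step_arm(
  steps=[
    [1,0,0.02,0,0,0,0],
    [1,0,0,0,0,0,0],
    [1,0,0,0,0,0,0],
    [1,0,0,0,0,0,0],
    [1,0,-0.02,0,0,0,0],
    [1,0,-0.05,0,0,0,0],
    [1,0,-0.2,0,0,0,0],
    [1,0,-0.4,0,0,0,0],
    [1,0,-0.6,-0.2,0,0,0],
    [-0.2,0,-0.4,-0.6,0,0,0],
  ],
)

```text
time: 7.2
position: [0.5103, 0.0991, 0.2467]
tool_rot: [0.998, -0.058, -0.001, 0.0]
ft_force: [0.7, -1.1, -0.1]
grip_width: 0.0037
```

```bash
python3 - <<'E'
from h import *
rep()
a,_=snap('scene','s2'); b,_=snap('top','t2')
a=cv2.resize(a[175:285,255:395],(700,550),interpolation=cv2.INTER_CUBIC)
cv2.imwrite('pics/c5.png',a[:,:,::-1])
b=cv2.resize(b[135:240,265:400],None,fx=5.6,fy=5.6,interpolation=cv2.INTER_CUBIC)
cv2.imwrite('pics/c6.png',b[:,:,::-1])
E
```

```text
t 7.2 p [0.5103 0.0991 0.2467] alpha -6.59 z [-0.003  0.    -1.   ] jig -0.038 0.1719 tipz 0.0647
F [ 0.7  -1.06 -0.06] M [-0.1202  0.0508 -0.0076] w 0.0037 q [-0.023  0.639  1.823  0.     0.683  0.092]
```

View pics/c5.png

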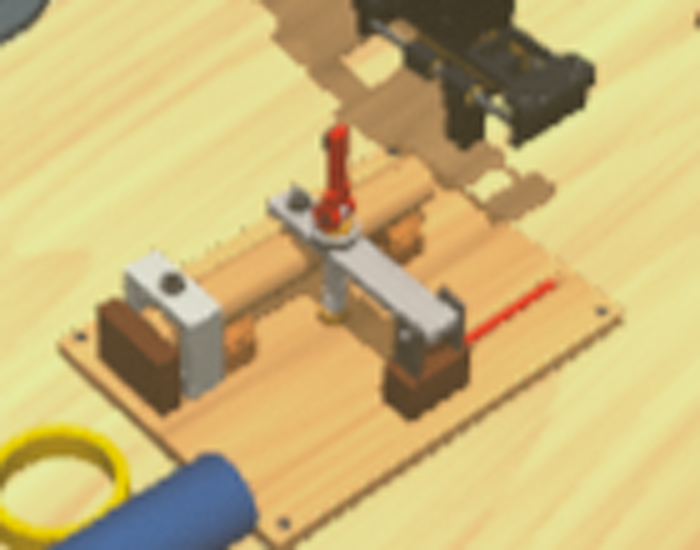

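View pics/c6.png

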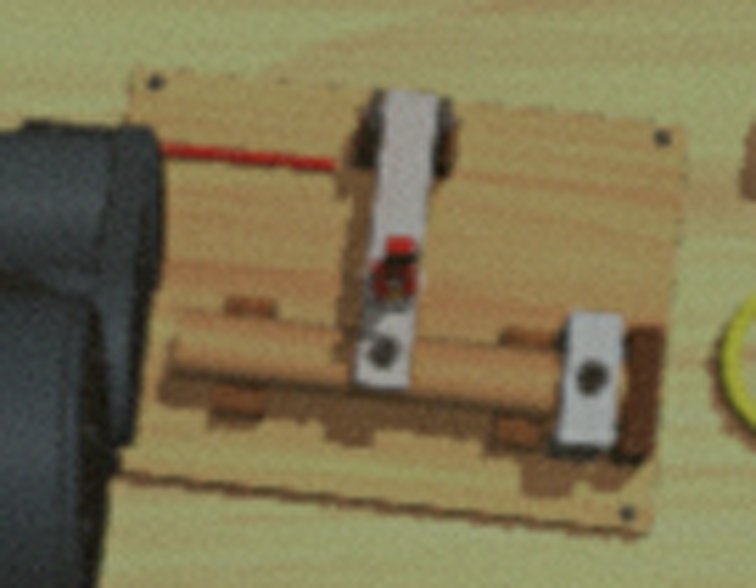

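Call:
step_arm(
  steps=[
    [0,0,0,-0.7,0,0,-1],
    [0,0,0,-0.7,0,0,-1],
    [0,0,0,-0.7,0,0,-1],
    [0,0,0,-0.7,0,0,-1],
    [0,0,0,-0.7,0,0,-1],
    [0,0,0,-0.7,0,0,-1],
    [0,0,0,-0.7,0,0,-1],
    [0,0,0,-0.7,0,0,-1],
    [0,0,0,-0.6,0,0,-1],
    [0,0,0,0,0,0,-1],
  ],
)

```text
time: 8.3
position: [0.5111, 0.098, 0.4042]
tool_rot: [0.8, 0.6, 0.002, 0.002]
ft_force: [1.1, 0.0, -1.0]
grip_width: 0.0436
```

```bash
python3 -c "
from h import *
rep(J(.005,0,.400))"
```

```text
t 8.3 p [0.5111 0.098  0.4042] alpha 73.73 z [ 0.005 -0.    -1.   ] jig -0.037 0.1708 tipz 0.2222
F [ 1.09  0.04 -1.05] M [0.0021 0.0022 0.0487] w 0.0436 q [-0.026  0.387  1.695 -0.     1.055 -1.312]
tool delta/25mm [-6.47  2.77  0.17]
```

Call:
step_arm(
  steps=[
    [0,0,0,0,0,0,-0.65],
    [0,0,0,0,0,0,-0.65],
    [0,-0.98,0.225,0,0,0,0],
    [0,-0.98,0.225,0,0,0,0],
    [0,-0.98,0.225,0,0,0,0],
    [0,-0.98,0.225,0,0,0,0],
    [0,-0.98,0.225,0,0,0,0],
    [0,-0.98,0.225,0,0,0,0],
    [0,-0.98,0.225,0,0,0,0],
    [0,0,0,0,0,0,0],
  ],
)

```text
time: 9.3
position: [0.5318, -0.0794, 0.402]
tool_rot: [0.745, 0.667, -0.0, 0.001]
ft_force: [0.6, 1.1, 0.4]
grip_width: 0.0434
```

```bash
python3 - <<'E'
from h import *
rep(J(.005,0,.400))
rep(J(.005,0,.344))
a,_=snap('scene','s3')
a=cv2.resize(a[150:260,255:395],(700,550),interpolation=cv2.INTER_CUBIC)
cv2.imwrite('pics/c7.png',a[:,:,::-1])
E
```

```text
t 9.3 p [ 0.5318 -0.0794  0.402 ] alpha 83.61 z [ 0.001 -0.002 -1.   ] jig 0.0049 -0.0028 tipz 0.22
F [0.58 1.05 0.37] M [0.0383 0.0075 0.0048] w 0.0434 q [-3.560e-01  4.140e-01  1.655e+00 -1.000e-03  1.071e+00 -1.815e+00]
tool delta/25mm [0.11 0.   0.08]
t 9.3 p [ 0.5318 -0.0794  0.402 ] alpha 83.61 z [ 0.001 -0.002 -1.   ] jig 0.0049 -0.0028 tipz 0.22
F [0.58 1.05 0.37] M [0.0383 0.0075 0.0048] w 0.0434 q [-3.560e-01  4.140e-01  1.655e+00 -1.000e-03  1.071e+00 -1.815e+00]
tool delta/25mm [0.11 0.   2.32]
```

View pics/c7.png

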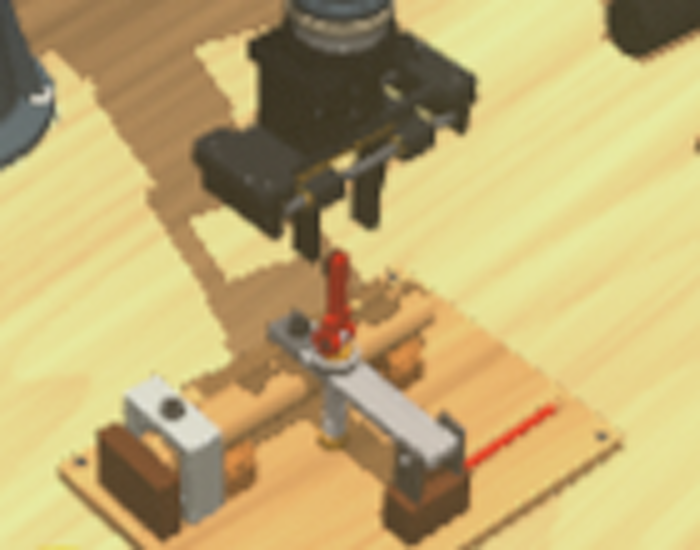

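Call:
step_arm(
  steps=[
    [0,0.05,0,0.3,0,0,0],
    [0,0.05,0,0.3,0,0,0],
    [0,0,0,0.35,0,0,0],
    [0,0,0,0.35,0,0,0],
    [0,0,0,0.35,0,0,0],
    [0,0,0,0.35,0,0,0],
    [0,0,0,0.3,0,0,0],
    [0,0,0,0,0,0,0],
    [0,0,0,0,0,0,0],
    [0,0,0,0,0,0,0],
  ],
)

```text
time: 10.35
position: [0.5316, -0.0746, 0.3451]
tool_rot: [0.744, 0.668, 0.0, 0.0]
ft_force: [0.5, -0.2, 1.1]
grip_width: 0.0435
```

```bash
python3 - <<'E'
from h import *
rep(J(.005,0,.344))
a,_=snap('scene','s4')
a=cv2.resize(a[150:260,255:395],(700,550),interpolation=cv2.INTER_CUBIC)
cv2.imwrite('pics/c8.png',a[:,:,::-1])
rep()
E
```

```text
t 10.35 p [ 0.5316 -0.0746  0.3451] alpha 83.78 z [ 0.001 -0.    -1.   ] jig 0.0042 0.0021 tipz 0.1631
F [ 0.55 -0.18  1.1 ] M [ 0.0149  0.0553 -0.0494] w 0.0435 q [-0.348  0.492  1.714  0.     0.935 -1.81 ]
tool delta/25mm [-0.08  0.03  0.04]
t 10.4 p [ 0.5316 -0.0746  0.3452] alpha 83.78 z [ 0.001 -0.    -1.   ] jig 0.0042 0.0021 tipz 0.1632
F [ 0.26 -0.76  1.09] M [-0.0088  0.0051 -0.0413] w 0.0435 q [-0.348  0.491  1.714 -0.     0.935 -1.81 ]
```

View pics/c8.png

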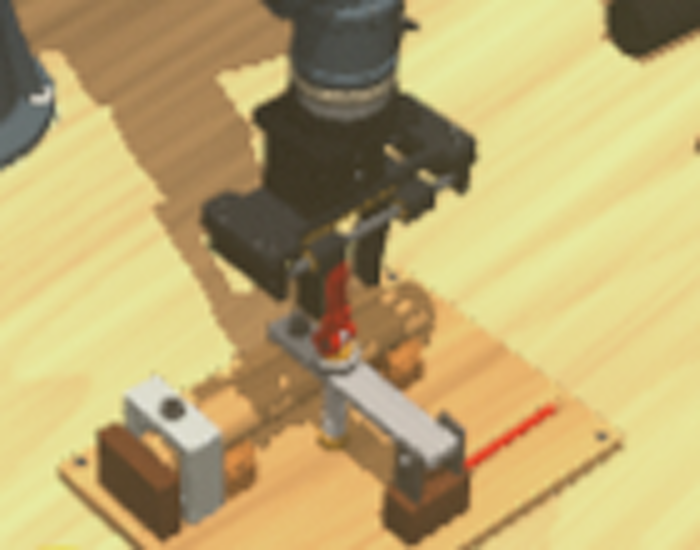

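Call:
step_arm(
  steps=[
    [1,0,0,0,0,0,0],
    [1,0,0,0,0,0,0],
    [1,0,0,0,0,0,0],
    [1,0,0,0,0,0,0],
    [1,0,0,0.003,0,0,0.4],
    [1,0,0,0.003,0,0,0.4],
    [1,0,0,0.003,0,0,0.4],
    [1,0,0,0.003,0,0,0.4],
    [1,0,0,0.003,0,0,0.4],
    [1,0,0,0.003,0,0,0.4],
  ],
  squeeze=25,
)

```text
time: 11.4
position: [0.5315, -0.0756, 0.3448]
tool_rot: [0.846, 0.534, -0.001, 0.001]
ft_force: [-1.3, -4.4, 2.5]
grip_width: 0.0166
```

```bash
cat >> h.py <<'E'
def feel(n=4,cam='scene'):
    for i in range(n+1):
        s=status.get_obs(); R=Ro.from_quat(s['tool_rot']).as_matrix()
        print('t %.2f a %.2f Mz %.3f tau6 %.4f F %s p %s q6 %.3f w %.4f'%(s['time'],np.degrees(np.arctan2(R[1,0],R[0,0])),s['moment'][2],s['joint_torque'][5],s['ft_force'].round(1),s['position'].round(4),s['q'][5],s['grip_width']))
        if i<n: eyes.camera(cam)
E
python3 -c "
from h import *
feel()"
```

```text
t 11.40 a 64.53 Mz 0.115 tau6 -0.2634 F [-1.3 -4.4  2.5] p [ 0.5315 -0.0756  0.3448] q6 -1.473 w 0.0166
t 11.45 a 64.44 Mz 0.043 tau6 0.1832 F [-1.8 -4.9  2.2] p [ 0.5315 -0.0755  0.3447] q6 -1.471 w 0.0166
t 11.50 a 64.65 Mz 0.114 tau6 0.2565 F [-1.5 -5.2  1.4] p [ 0.5315 -0.0755  0.3447] q6 -1.475 w 0.0168
t 11.55 a 64.71 Mz 0.040 tau6 0.0924 F [-1.5 -4.9  2.5] p [ 0.5315 -0.0755  0.3447] q6 -1.476 w 0.0165
t 11.60 a 64.72 Mz 0.037 tau6 0.0517 F [-0.8 -5.7  3. ] p [ 0.5315 -0.0755  0.3447] q6 -1.476 w 0.0164
```

Call:
step_arm(
  steps=[
    [1,-0.03,0.04,0.003,0,0,0.5],
    [1,0,0,0.003,0,0,0.5],
    [1,0,0,0.003,0,0,0.5],
    [1,0,0,0.003,0,0,0.4],
    [1,0,0,0.002,0,0,0.3],
    [1,0,0,0.001,0,0,0.2],
    [1,0,0,0,0,0,0.1],
    [1,0,0,0,0,0,0.1],
    [1,0,0,0,0,0,0.1],
    [1,0,0,0,0,0,0.1],
  ],
)

```text
time: 12.6
position: [0.532, -0.0758, 0.3444]
tool_rot: [0.933, 0.36, -0.0, 0.0]
ft_force: [-2.6, -2.4, 5.8]
grip_width: 0.0164
```

```bash
python3 -c "
from h import *
feel(5)"
```

```text
t 12.60 a 42.22 Mz 0.045 tau6 0.0012 F [-2.6 -2.4  5.8] p [ 0.532  -0.0758  0.3444] q6 -1.086 w 0.0164
t 12.65 a 42.20 Mz 0.082 tau6 0.1188 F [-2.  -2.1  5.5] p [ 0.532  -0.0758  0.3444] q6 -1.085 w 0.0164
t 12.70 a 42.24 Mz 0.069 tau6 0.1235 F [-2.1 -2.5  4.5] p [ 0.5319 -0.0757  0.3444] q6 -1.086 w 0.0165
t 12.75 a 42.25 Mz 0.059 tau6 0.0893 F [-2.4 -2.7  5.9] p [ 0.5319 -0.0757  0.3444] q6 -1.086 w 0.0167
t 12.80 a 42.26 Mz 0.063 tau6 0.0816 F [-3.  -2.5  5.1] p [ 0.532  -0.0757  0.3444] q6 -1.086 w 0.0163
t 12.85 a 42.26 Mz 0.119 tau6 0.0802 F [-1.8 -1.9  4.7] p [ 0.5319 -0.0757  0.3444] q6 -1.086 w 0.0166
```

Call:
step_arm(
  steps=[
    [1,0,0,-0.003,0,0,0.6],
    [1,0,0,0,0,0,0.7],
    [1,0,0,0,0,0,0.7],
    [1,0,0,0,0,0,0.7],
    [1,0,0,0.002,0,0,0.6],
    [1,0,0,0.001,0,0,0.4],
    [1,0,0,0.001,0,0,0.2],
    [1,0,0,0,0,0,0.1],
    [1,0,0,0,0,0,0.1],
    [1,0,0,0,0,0,0.1],
  ],
)

```text
time: 13.85
position: [0.5323, -0.0756, 0.3441]
tool_rot: [0.997, 0.075, 0.001, 0.0]
ft_force: [0.9, -1.6, 3.4]
grip_width: 0.0164
```

```bash
python3 -c "
from h import *
feel(5)"
```

```text
t 13.85 a 8.56 Mz 0.093 tau6 0.0053 F [ 0.9 -1.6  3.4] p [ 0.5323 -0.0756  0.3441] q6 -0.498 w 0.0164
t 13.90 a 8.53 Mz 0.066 tau6 0.1152 F [ 0.2 -1.9  4.9] p [ 0.5323 -0.0756  0.3441] q6 -0.498 w 0.0165
t 13.95 a 8.58 Mz 0.042 tau6 0.1385 F [-0.1 -1.4  4. ] p [ 0.5323 -0.0757  0.3441] q6 -0.499 w 0.0166
t 14.00 a 8.59 Mz 0.050 tau6 0.1017 F [-0.5 -2.1  3.2] p [ 0.5323 -0.0756  0.3441] q6 -0.499 w 0.0166
t 14.05 a 8.60 Mz 0.089 tau6 0.0900 F [ 0.6 -1.5  4.6] p [ 0.5323 -0.0756  0.3441] q6 -0.499 w 0.0166
t 14.10 a 8.59 Mz 0.126 tau6 0.0874 F [-0.4 -1.3  3.4] p [ 0.5323 -0.0756  0.3441] q6 -0.499 w 0.0164
```

Call:
step_arm(
  steps=[
    [1,0,0,0,0,0,0.6],
    [1,0,0,0.001,0,0,0.7],
    [1,0,0,0.001,0,0,0.7],
    [1,0,0,0.002,0,0,0.7],
    [1,0,0,0.002,0,0,0.6],
    [1,0,0,0.001,0,0,0.4],
    [1,0,0,0.001,0,0,0.2],
    [1,0,0,0,0,0,0.1],
    [1,0,0,0,0,0,0.1],
    [1,0,0,0,0,0,0.1],
  ],
)

```text
time: 15.1
position: [0.5326, -0.0757, 0.3438]
tool_rot: [0.976, -0.217, 0.001, 0.0]
ft_force: [3.8, -2.8, 0.5]
grip_width: 0.0165
```

```bash
python3 -c "
from h import *
feel(5)"
```

```text
t 15.10 a -25.06 Mz 0.112 tau6 0.0164 F [ 3.8 -2.8  0.5] p [ 0.5326 -0.0757  0.3438] q6 0.088 w 0.0165
t 15.15 a -25.08 Mz 0.103 tau6 0.1265 F [ 4.  -2.4 -1.1] p [ 0.5326 -0.0757  0.3438] q6 0.089 w 0.0165
t 15.20 a -25.03 Mz 0.057 tau6 0.1496 F [ 5.5 -2.1 -0.2] p [ 0.5325 -0.0757  0.3438] q6 0.088 w 0.0163
t 15.25 a -25.01 Mz 0.093 tau6 0.1127 F [ 4.5 -3.  -0.5] p [ 0.5325 -0.0757  0.3438] q6 0.087 w 0.0166
t 15.30 a -25.01 Mz 0.133 tau6 0.1000 F [ 4.2 -2.3 -0.4] p [ 0.5325 -0.0758  0.3438] q6 0.087 w 0.0165
t 15.35 a -25.01 Mz 0.124 tau6 0.0980 F [ 4.6 -2.8 -0.9] p [ 0.5325 -0.0757  0.3438] q6 0.087 w 0.0166
```

Call:
step_arm(
  steps=[
    [1,0.03,0.005,0.002,0,0,0.6],
    [1,0,0,0.002,0,0,0.7],
    [1,0,0,0.002,0,0,0.7],
    [1,0,0,0.002,0,0,0.7],
    [1,0,0,0.002,0,0,0.6],
    [1,0,0,0.001,0,0,0.4],
    [1,0,0,0.001,0,0,0.2],
    [1,0,0,0,0,0,0.1],
    [1,0,0,0,0,0,0.1],
    [1,0,0,0,0,0,0.1],
  ],
)

```text
time: 16.35
position: [0.5331, -0.0762, 0.3434]
tool_rot: [0.872, -0.49, 0.001, -0.0]
ft_force: [4.6, -2.4, -1.1]
grip_width: 0.0167
```

```bash
python3 -c "
from h import *
feel(5)"
```

```text
t 16.35 a -58.63 Mz 0.107 tau6 0.0212 F [ 4.6 -2.4 -1.1] p [ 0.5331 -0.0762  0.3434] q6 0.674 w 0.0167
t 16.40 a -58.66 Mz 0.093 tau6 0.1390 F [ 4.5 -2.9 -0.6] p [ 0.5331 -0.0762  0.3434] q6 0.674 w 0.0165
t 16.45 a -58.62 Mz 0.158 tau6 0.1437 F [ 4.5 -2.9 -0.5] p [ 0.5331 -0.0762  0.3435] q6 0.674 w 0.0166
t 16.50 a -58.61 Mz 0.059 tau6 0.1095 F [ 4.3 -2.9 -0.5] p [ 0.5331 -0.0762  0.3434] q6 0.673 w 0.0165
t 16.55 a -58.60 Mz 0.127 tau6 0.1017 F [ 3.9 -2.4  0.3] p [ 0.5331 -0.0762  0.3434] q6 0.673 w 0.0161
t 16.60 a -58.60 Mz 0.079 tau6 0.1005 F [ 4.3 -2.8 -0.9] p [ 0.5331 -0.0762  0.3434] q6 0.673 w 0.0165
```

Call:
step_arm(
  steps=[
    [1,0.03,-0.013,0.002,0,0,0.6],
    [1,0,0,0.002,0,0,0.7],
    [1,0,0,0.002,0,0,0.7],
    [1,0,0,0.002,0,0,0.7],
    [1,0,0,0.002,0,0,0.6],
    [1,0,0,0.001,0,0,0.4],
    [1,0,0,0.001,0,0,0.2],
    [1,0,0,0,0,0,0.1],
    [1,0,0,0,0,0,0.1],
    [1,0,0,0,0,0,0.1],
  ],
)

```text
time: 17.6
position: [0.5335, -0.0768, 0.343]
tool_rot: [-0.693, 0.721, -0.001, -0.0]
ft_force: [3.6, -3.9, -0.8]
grip_width: 0.0162
```

```bash
python3 -c "
from h import *
feel(5)"
```

```text
t 17.60 a -92.22 Mz 0.110 tau6 0.0202 F [ 3.6 -3.9 -0.8] p [ 0.5335 -0.0768  0.343 ] q6 1.260 w 0.0162
t 17.65 a -92.24 Mz 0.072 tau6 0.1380 F [ 3.7 -2.5 -0.4] p [ 0.5335 -0.0768  0.3431] q6 1.260 w 0.0166
t 17.70 a -92.20 Mz 0.077 tau6 0.1427 F [ 3.  -2.3  0.2] p [ 0.5335 -0.0768  0.3431] q6 1.260 w 0.0163
t 17.75 a -92.19 Mz 0.115 tau6 0.1085 F [ 4.3 -3.3 -0.1] p [ 0.5335 -0.0768  0.3431] q6 1.259 w 0.0166
t 17.80 a -92.19 Mz 0.079 tau6 0.1007 F [ 3.9 -3.   0. ] p [ 0.5335 -0.0768  0.3431] q6 1.259 w 0.0163
t 17.85 a -92.19 Mz 0.151 tau6 0.0994 F [ 3.6 -3.4 -0.4] p [ 0.5335 -0.0768  0.3431] q6 1.259 w 0.0163
```

Call:
step_arm(
  steps=[
    [1,0.02,-0.02,0.002,0,0,0.6],
    [1,0,0,0.002,0,0,0.7],
    [1,0,0,0.002,0,0,0.7],
    [1,0,0,0.002,0,0,0.7],
    [1,0,0,0.002,0,0,0.6],
    [1,0,0,0.001,0,0,0.4],
    [1,0,0,0.001,0,0,0.2],
    [1,0,0,0,0,0,0.1],
    [1,0,0,0,0,0,0.1],
    [1,0,0,0,0,0,0.1],
  ],
)

```text
time: 18.85
position: [0.5336, -0.0774, 0.3427]
tool_rot: [-0.456, 0.89, -0.0, -0.001]
ft_force: [3.1, -4.2, 0.1]
grip_width: 0.0164
```

```bash
python3 -c "
from h import *
feel(5)"
```

```text
t 18.85 a -125.81 Mz 0.091 tau6 0.0215 F [ 3.1 -4.2  0.1] p [ 0.5336 -0.0774  0.3427] q6 1.846 w 0.0164
t 18.90 a -125.84 Mz 0.070 tau6 0.1397 F [ 3.3 -4.8  0.3] p [ 0.5336 -0.0774  0.3427] q6 1.846 w 0.0166
t 18.95 a -125.79 Mz 0.111 tau6 0.1443 F [ 2.3 -5.1 -0.6] p [ 0.5336 -0.0774  0.3427] q6 1.845 w 0.0164
t 19.00 a -125.78 Mz 0.114 tau6 0.1101 F [ 2.4 -4.3 -0.5] p [ 0.5336 -0.0774  0.3427] q6 1.845 w 0.0167
t 19.05 a -125.78 Mz 0.079 tau6 0.1023 F [ 2.1 -4.1  0.3] p [ 0.5336 -0.0774  0.3427] q6 1.845 w 0.0165
t 19.10 a -125.78 Mz 0.111 tau6 0.1010 F [ 2.9 -3.6  0.1] p [ 0.5336 -0.0774  0.3427] q6 1.845 w 0.0164
```

Call:
step_arm(
  steps=[
    [1,0.013,-0.03,0.002,0,0,0.6],
    [1,0,0,0.002,0,0,0.7],
    [1,0,0,0.002,0,0,0.7],
    [1,0,0,0.002,0,0,0.7],
    [1,0,0,0.002,0,0,0.6],
    [1,0,0,0.001,0,0,0.4],
    [1,0,0,0.001,0,0,0.2],
    [1,0,0,0,0,0,0.1],
    [1,0,0,0,0,0,0.1],
    [1,0,0,0,0,0,0.1],
  ],
)

```text
time: 20.1
position: [0.5335, -0.0779, 0.3423]
tool_rot: [-0.179, 0.984, -0.0, -0.001]
ft_force: [0.3, -4.9, 3.3]
grip_width: 0.0165
```

```bash
python3 -c "
from h import *
feel(5)"
```

```text
t 20.10 a -159.38 Mz 0.157 tau6 0.0853 F [ 0.3 -4.9  3.3] p [ 0.5335 -0.0779  0.3423] q6 2.431 w 0.0165
t 20.15 a -159.40 Mz 0.210 tau6 0.2035 F [-0.  -4.7  2. ] p [ 0.5335 -0.0779  0.3423] q6 2.431 w 0.0161
t 20.20 a -159.36 Mz 0.158 tau6 0.2082 F [-0.7 -4.9  1.4] p [ 0.5335 -0.0779  0.3423] q6 2.430 w 0.0165
t 20.25 a -159.35 Mz 0.169 tau6 0.1741 F [ 0.2 -4.9  1.8] p [ 0.5335 -0.0779  0.3423] q6 2.430 w 0.0168
t 20.30 a -159.35 Mz 0.139 tau6 0.1663 F [-0.8 -5.3  2.1] p [ 0.5335 -0.0779  0.3423] q6 2.430 w 0.0166
t 20.35 a -159.35 Mz 0.221 tau6 0.1649 F [ 0.8 -4.7  1.8] p [ 0.5335 -0.0779  0.3423] q6 2.430 w 0.0168
```

Call:
step_arm(
  steps=[
    [1,0,0,0.001,0,0,0.2],
    [1,0,0,0.001,0,0,0.2],
    [1,0,0,0.001,0,0,0.2],
    [1,0,0,0.001,0,0,0.2],
    [1,0,0,0.001,0,0,0.1],
    [1,0,0,0,0,0,0.1],
    [1,0,0,0,0,0,0.1],
    [1,0,0,0,0,0,0.1],
    [1,0,0,0,0,0,0.1],
    [1,0,0,0,0,0,0.1],
  ],
)

```text
time: 21.35
position: [0.5334, -0.0779, 0.3422]
tool_rot: [-0.082, 0.997, -0.0, -0.002]
ft_force: [-1.4, -6.1, 2.8]
grip_width: 0.0164
```

```bash
python3 -c "
from h import *
feel(5)
rep(J(.005,0,.344))"
```

```text
t 21.35 a -170.57 Mz 0.245 tau6 0.1067 F [-1.4 -6.1  2.8] p [ 0.5334 -0.0779  0.3422] q6 2.626 w 0.0164
t 21.40 a -170.60 Mz 0.221 tau6 0.2250 F [-1.  -5.8  3. ] p [ 0.5334 -0.0779  0.3422] q6 2.627 w 0.0166
t 21.45 a -170.55 Mz 0.189 tau6 0.2297 F [-1.  -6.2  2.2] p [ 0.5334 -0.0779  0.3422] q6 2.626 w 0.0164
t 21.50 a -170.55 Mz 0.187 tau6 0.1956 F [-1.5 -5.7  3. ] p [ 0.5334 -0.0779  0.3422] q6 2.626 w 0.0169
t 21.55 a -170.54 Mz 0.172 tau6 0.1878 F [-1.9 -6.   2.4] p [ 0.5334 -0.0779  0.3422] q6 2.626 w 0.0170
t 21.60 a -170.55 Mz 0.151 tau6 0.1865 F [-1.4 -6.5  2.6] p [ 0.5334 -0.0779  0.3422] q6 2.626 w 0.0164
t 21.6 p [ 0.5334 -0.0779  0.3422] alpha -170.55 z [-0.003 -0.001 -1.   ] jig 0.0064 -0.0011 tipz 0.1602
F [-1.43 -6.53  2.64] M [-0.9129  0.3569  0.1508] w 0.0164 q [-3.520e-01  4.990e-01  1.710e+00 -2.000e-03  9.350e-01  2.626e+00]
tool delta/25mm [ 0.04  0.06 -0.07]
```

Call:
step_arm(
  steps=[
    [0,0,0,0,0,0,0],
    [0,0,0,0,0,0,0],
    [0,0,0,0,0,0,0],
    [0,0,0,0,0,0,0],
    [0,0,0.3,-0.1,0,0,0],
    [0,0,0.3,-0.1,0,0,0],
    [0,0,0.3,-0.1,0,0,0],
    [0,0,0.3,-0.1,0,0,0],
    [1,0,0,-0.1,0,0,0],
    [1,0,0,0,0,0,0],
  ],
)

```text
time: 22.6
position: [0.5295, -0.0477, 0.3554]
tool_rot: [-0.082, 0.997, -0.0, 0.001]
ft_force: [-0.1, -0.3, 0.0]
grip_width: 0.0343
```

```bash
python3 - <<'E'
from h import *
rep()
a,_=snap('scene','s5'); b,_=snap('top','t5')
a=cv2.resize(a[165:260,255:375],(720,570),interpolation=cv2.INTER_CUBIC)
cv2.imwrite('pics/c9.png',a[:,:,::-1])
E
```

```text
t 22.6 p [ 0.5295 -0.0477  0.3554] alpha -170.56 z [ 0.001 -0.    -1.   ] jig -0.0012 0.0284 tipz 0.1734
F [-0.14 -0.25  0.01] M [ 0.0662  0.1114 -0.0111] w 0.0343 q [-0.3    0.47   1.718 -0.     0.952  2.677]
```

View pics/c9.png

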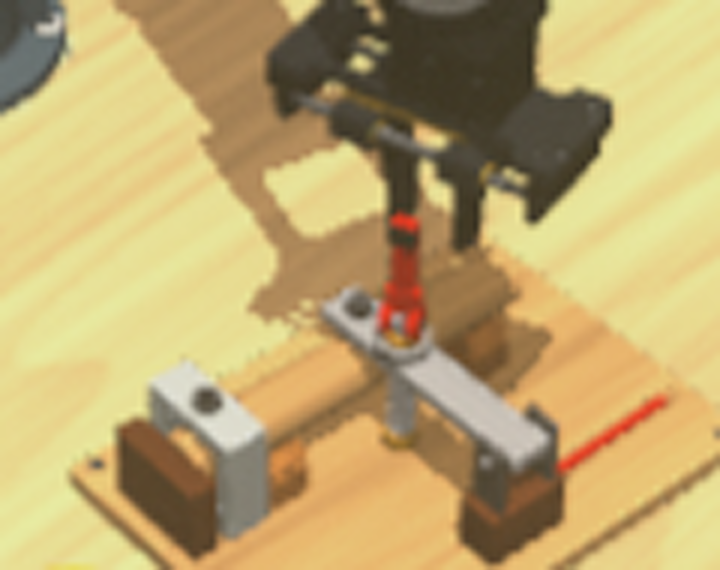

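Call:
step_arm(
  steps=[
    [1,0.03,0,0,0,0,0],
    [1,0,-0.2,0,0,0,0],
    [1,0,-0.2,0,0,0,0],
    [1,0,-0.2,0,0,0,0],
    [1,0,-0.17,0,0,0,0],
    [1,0,-0.17,0,0,0,0],
    [1,0,-0.17,0,0,0,0],
    [1,0,-0.17,0,0,0,0],
    [1,0,-0.17,0,0,0,0],
    [1,0,-0.17,0,0,0,0],
  ],
)

```text
time: 23.7
position: [0.5366, -0.0858, 0.3538]
tool_rot: [-0.08, 0.997, 0.004, 0.003]
ft_force: [8.7, 15.3, -9.1]
grip_width: 0.0003
```

```bash
python3 - <<'E'
from h import *
rep()
a,_=snap('scene','s6')
a=cv2.resize(a[165:260,255:375],(720,570),interpolation=cv2.INTER_CUBIC)
cv2.imwrite('pics/c10.png',a[:,:,::-1])
E
```

```text
t 23.7 p [ 0.5366 -0.0858  0.3538] alpha -170.81 z [ 0.005  0.009 -1.   ] jig 0.0105 -0.0085 tipz 0.1718
F [ 8.71 15.28 -9.11] M [ 2.6764 -1.4358  0.0953] w 0.0003 q [-0.367  0.486  1.691  0.013  0.963  2.607]
```

View pics/c10.png

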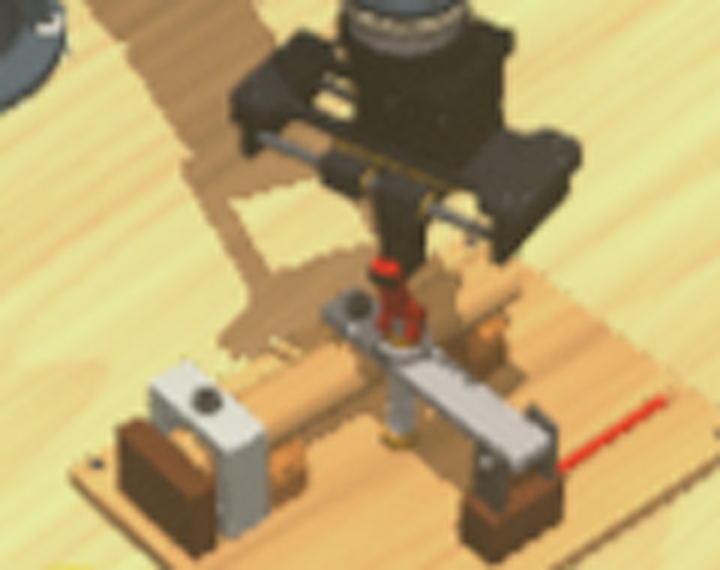

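Call:
step_arm(
  steps=[
    [1,0,0.1,0,0,0,0],
    [1,0,0.4,-0.2,0,0,0],
    [1,0,0.8,-0.6,0,0,0],
    [1,0,1,-0.6,0,0,0],
    [1,0,1,-0.6,0,0,0],
    [1,0,1,0,0,0,0],
    [1,0,1,0,0,0,0],
    [1,0,1,0,0,0,0],
    [1,0,0,0,0,0,0],
    [1,0,0,0,0,0,0],
  ],
)

```text
time: 24.75
position: [0.5085, 0.0579, 0.4047]
tool_rot: [-0.087, 0.996, 0.005, 0.001]
ft_force: [0.7, 0.1, -0.2]
grip_width: 0.0003
```

```bash
python3 - <<'E'
from h import *
rep()
a,_=snap('scene','s7');b,_=snap('top','t7')
a=cv2.resize(a[185:235,295:345],(400,400),interpolation=cv2.INTER_CUBIC)
b=cv2.resize(b[165:205,315:355],(400,400),interpolation=cv2.INTER_CUBIC)
cv2.imwrite('pics/c11.png',np.clip(np.hstack([b,a])[:,:,::-1]*1.3,0,255).astype(np.uint8))
E
```

```text
t 24.75 p [0.5085 0.0579 0.4047] alpha -170.01 z [ 0.001  0.01  -1.   ] jig -0.0348 0.1308 tipz 0.2227
F [ 0.72  0.13 -0.19] M [ 0.0504  0.1549 -0.0222] w 0.0003 q [-0.108  0.375  1.714  0.012  1.052  2.853]
```

View pics/c11.png

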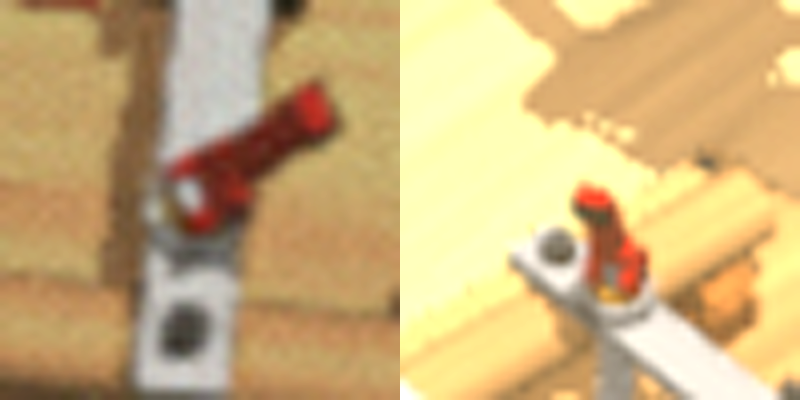

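```bash
cat >> h.py <<'E'
def tri2(a,b):
    o1,d1=ray('top',*a);o2,d2=ray('scene',*b)
    d1/=np.linalg.norm(d1);d2/=np.linalg.norm(d2)
    k=np.linalg.lstsq(np.c_[d1,-d2],o2-o1,rcond=None)[0]
    p,q=o1+k[0]*d1,o2+k[1]*d2; return (p+q)/2,np.linalg.norm(p-q)
E
python3 - <<'E'
from h import *
p,e=tri2((315+31.2-.4,165+10.3-.4),(295+192/8-.4,185+197/8-.4))
print(p,e); d=p-np.array([.5322,-.0767,.1215]); print(d,np.linalg.norm(d),'dir',np.degrees(np.arctan2(d[1],d[0])),'phi',np.degrees(np.arctan2(np.hypot(*d[:2]),d[2])))
p0,_=tri2((400/5.6+264.6,245/5.6+134.6),(376/6+259.6,66/6+189.6)); print(p0)
for f in(-50,-60,-70,-80):
  for ph in(25,30,35,40):
    X=np.array([.5325,-.0768,.1215])+.076*np.array([np.sin(np.radians(ph))*np.cos(np.radians(f)),np.sin(np.radians(ph))*np.sin(np.radians(f)),np.cos(np.radians(ph))])
    print(f,ph,((pix('top',X)+.4-[315,165])*10).round(),((pix('scene',X)+.4-[295,185])*8).round()+[400,0])
E
```

```text
[ 0.54458325 -0.10740569  0.1904136 ] 0.0006410560042988424
[ 0.01238325 -0.03070569  0.0689136 ] 0.07645435726394285 dir -68.03634544027018 phi 25.661368455057815
[ 0.53246605 -0.07679099  0.20240687]
-50 25 [292.  76.] [617. 199.]
-50 30 [306.  66.] [616. 214.]
-50 35 [320.  57.] [616. 229.]
-50 40 [332.  49.] [615. 244.]
-60 25 [303.  91.] [604. 198.]
-60 30 [319.  83.] [601. 212.]
-60 35 [335.  77.] [598. 227.]
-60 40 [349.  71.] [596. 242.]
-70 25 [311. 107.] [591. 195.]
-70 30 [329. 103.] [586. 209.]
-70 35 [346.  99.] [581. 223.]
-70 40 [361.  96.] [577. 238.]
-80 25 [317. 125.] [580. 191.]
-80 30 [335. 124.] [572. 204.]
-80 35 [353. 123.] [565. 218.]
-80 40 [369. 123.] [559. 232.]
```

```bash
python3 - <<'E'
import cv2,numpy as np
L=[]
for f in('s5','s6','s7'):
    a=cv2.imread(f'pics/{f}.png')[196:228,308:335]; L.append(cv2.resize(a,(260,308),interpolation=cv2.INTER_CUBIC))
cv2.imwrite('pics/c12.png',np.clip(np.hstack(L)*1.5,0,255).astype(np.uint8))
E
```

```text
(no output)
```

View pics/c12.png

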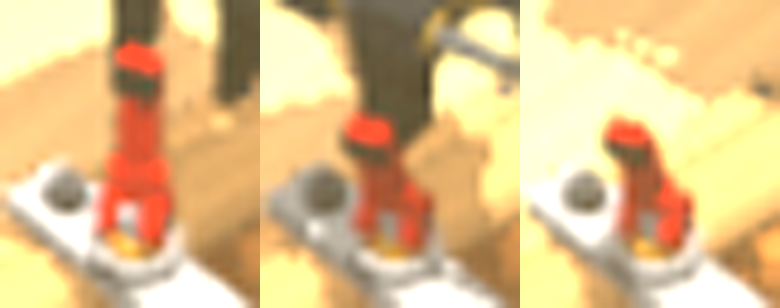

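Call:
step_arm(
  steps=[
    [0,0,0,0,0,0,-0.75],
    [0,0,0,0,0,0,-0.75],
    [0,0.16,-0.92,0,0,0,0],
    [0,0.16,-0.92,0,0,0,0],
    [0,0.16,-0.92,0,0,0,0],
    [0,0.16,-0.92,0,0,0,0],
    [0,0.16,-0.92,0,0,0,0],
    [0,0.16,-0.92,0,0,0,0],
    [0,0.16,-0.92,0,0,0,0],
    [0,0,0,0,0,0,0],
  ],
)

```text
time: 25.85
position: [0.5436, -0.1054, 0.4029]
tool_rot: [-0.188, 0.982, 0.004, 0.002]
ft_force: [-0.3, 0.6, -0.5]
grip_width: 0.0434
```

```bash
python3 - <<'E'
from h import *
rep([.5423,-.1016,.3415])
a,_=snap('scene','s8')
a=cv2.resize(a[165:260,255:375],(720,570),interpolation=cv2.INTER_CUBIC)
cv2.imwrite('pics/c13.png',a[:,:,::-1])
E
```

```text
t 25.85 p [ 0.5436 -0.1054  0.4029] alpha -158.31 z [ 0.003  0.009 -1.   ] jig 0.0198 -0.0271 tipz 0.2209
F [-0.27  0.58 -0.52] M [ 0.0667  0.1412 -0.0264] w 0.0434 q [-0.396  0.434  1.615  0.011  1.093  2.362]
tool delta/25mm [0.01 0.14 2.46]
```

View pics/c13.png

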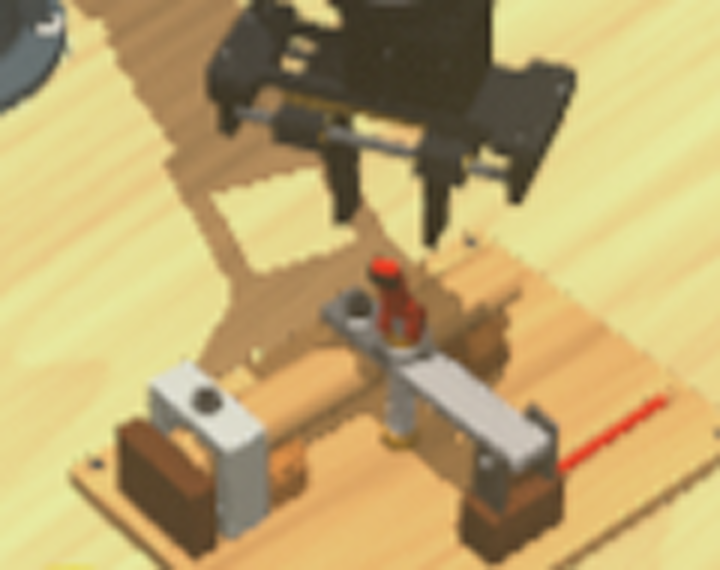

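Call:
step_arm(
  steps=[
    [0,0,0.07,0.3,0.05,0.04,0],
    [0,0,0.07,0.4,0,0,0],
    [0,0,0,0.4,0,0,0],
    [0,0,0,0.4,0,0,0],
    [0,0,0,0.4,0,0,0],
    [0,0,0,0.3,0,0,0],
    [0,0,0,0.26,0,0,0],
    [1,0,0,0,0,0,0],
    [1,0,0,0,0,0,0],
    [1,0,0,0,0,0,0],
  ],
  squeeze=12,
)

```text
time: 26.9
position: [0.5415, -0.0981, 0.3419]
tool_rot: [-0.19, 0.982, 0.001, 0.0]
ft_force: [0.4, -1.2, 0.4]
grip_width: 0.0272
```

```bash
python3 - <<'E'
from h import *
feel(1)
rep()
E
```

```text
t 26.90 a -158.05 Mz -0.014 tau6 0.0000 F [ 0.4 -1.2  0.4] p [ 0.5415 -0.0981  0.3419] q6 2.374 w 0.0272
t 26.95 a -158.05 Mz 0.003 tau6 0.0000 F [0.6 0.3 0.3] p [ 0.5415 -0.0982  0.342 ] q6 2.374 w 0.0229
t 26.95 p [ 0.5415 -0.0982  0.342 ] alpha -158.05 z [-0.     0.002 -1.   ] jig 0.0169 -0.0202 tipz 0.16
F [0.64 0.31 0.28] M [0.0076 0.111  0.0026] w 0.0229 q [-0.383  0.512  1.683  0.003  0.947  2.374]
```

Call:
step_arm(
  steps=[
    [1,0,0,0,0,0,0],
    [1,0,0,0,0,0,0],
    [1,0,0.13,-0.045,0,0,0],
    [1,0,0.13,-0.04,0,0,0],
    [1,0,0.13,-0.03,0,0,0],
    [1,0,0.13,-0.03,0,0,0],
    [1,0,0.13,-0.02,0,0,0],
    [1,0,0.13,-0.01,0,0,0],
    [1,0,0.13,0,0,0,0],
    [1,0,0,0,0,0,0],
  ],
)

```text
time: 27.95
position: [0.5332, -0.0783, 0.3468]
tool_rot: [-0.191, 0.982, -0.001, 0.0]
ft_force: [-1.8, -6.1, 2.8]
grip_width: 0.0161
```

```bash
python3 - <<'E'
from h import *
feel(1)
rep()
a,_=snap('scene','s9')
a=cv2.resize(a[165:260,255:375],(720,570),interpolation=cv2.INTER_CUBIC)
cv2.imwrite('pics/c14.png',a[:,:,::-1])
E
```

```text
t 27.95 a -157.98 Mz -0.099 tau6 -0.0536 F [-1.8 -6.1  2.8] p [ 0.5332 -0.0783  0.3468] q6 2.406 w 0.0161
t 28.00 a -157.98 Mz -0.067 tau6 -0.0628 F [-1.8 -6.9  2.8] p [ 0.5332 -0.0783  0.3468] q6 2.405 w 0.0160
t 28.0 p [ 0.5332 -0.0783  0.3468] alpha -157.98 z [ 0.001 -0.002 -1.   ] jig 0.0063 -0.0014 tipz 0.1648
F [-1.81 -6.91  2.75] M [-1.1549  0.4492 -0.0671] w 0.016 q [-3.530e-01  4.910e-01  1.708e+00 -2.000e-03  9.410e-01  2.405e+00]
```

View pics/c14.png

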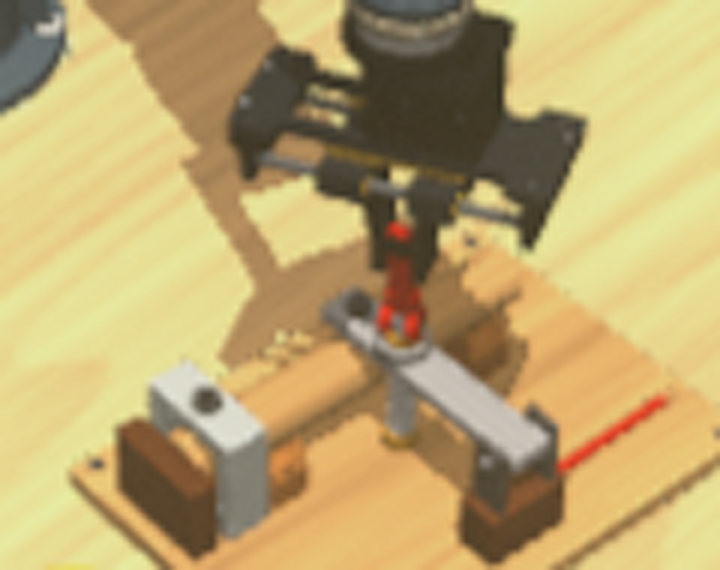

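Call:
step_arm(
  steps=[
    [1,0,0,0,0,0,0],
    [1,0,0,0,0,0,0.2],
    [1,0,0,0,0,0,0.2],
    [1,0,0,0.001,0,0,0.2],
    [1,0,0,0.001,0,0,0.2],
    [1,0,0,0.001,0,0,0.2],
    [1,0,0,0.001,0,0,0.2],
    [1,0,0,0,0,0,0.1],
    [1,0,0,0,0,0,0.1],
    [1,0,0,0,0,0,0.1],
  ],
  squeeze=25,
)

```text
time: 29.05
position: [0.5331, -0.0783, 0.3467]
tool_rot: [-0.088, 0.996, -0.001, -0.0]
ft_force: [-1.5, -6.7, 3.5]
grip_width: 0.0159
```

```bash
python3 - <<'E'
from h import *
feel(5)
E
```

```text
t 29.05 a -169.92 Mz 0.217 tau6 0.1678 F [-1.5 -6.7  3.5] p [ 0.5331 -0.0783  0.3467] q6 2.614 w 0.0159
t 29.10 a -169.95 Mz 0.267 tau6 0.2843 F [-2.2 -7.1  2.8] p [ 0.5331 -0.0783  0.3467] q6 2.615 w 0.0157
t 29.15 a -169.91 Mz 0.275 tau6 0.2839 F [-1.5 -7.1  2.1] p [ 0.5331 -0.0783  0.3467] q6 2.614 w 0.0159
t 29.20 a -169.90 Mz 0.291 tau6 0.2486 F [-2.7 -5.8  3.2] p [ 0.5331 -0.0784  0.3467] q6 2.614 w 0.0157
t 29.25 a -169.90 Mz 0.232 tau6 0.2410 F [-2.2 -6.5  2.3] p [ 0.5331 -0.0784  0.3467] q6 2.614 w 0.0157
t 29.30 a -169.90 Mz 0.226 tau6 0.2399 F [-2.6 -6.9  3. ] p [ 0.5331 -0.0784  0.3467] q6 2.614 w 0.0157
```

Call:
step_arm(
  steps=[
    [1,0,0.03,0,0,0,0],
    [1,0,0.03,0,0,0,0],
    [1,0,0.03,0,0,0,0],
    [1,0,0.03,0,0,0,0],
    [1,0,0.03,0,0,0,0],
    [1,0,0,0,0,0,0],
    [1,0,0,0,0,0,0.05],
    [1,0,0,0,0,0,0.05],
    [1,0,0,0,0,0,0.05],
    [1,0,0,0,0,0,0.05],
  ],
)

```text
time: 30.3
position: [0.5326, -0.0752, 0.3468]
tool_rot: [-0.074, 0.997, -0.002, 0.0]
ft_force: [-2.6, -9.8, 2.9]
grip_width: 0.0159
```

```bash
python3 - <<'E'
from h import *
feel(4); a,_=snap('scene','s10')
rep()
a=cv2.resize(a[165:260,255:375],(720,570),interpolation=cv2.INTER_CUBIC)
cv2.imwrite('pics/c15.png',a[:,:,::-1])
E
```

```text
t 30.30 a -171.49 Mz 0.161 tau6 0.1974 F [-2.6 -9.8  2.9] p [ 0.5326 -0.0752  0.3468] q6 2.648 w 0.0159
t 30.35 a -171.50 Mz 0.224 tau6 0.2570 F [-2.1 -7.7  3.2] p [ 0.5326 -0.0752  0.3468] q6 2.648 w 0.0157
t 30.40 a -171.48 Mz 0.219 tau6 0.2566 F [-2.1 -8.1  4.1] p [ 0.5326 -0.0752  0.3468] q6 2.648 w 0.0156
t 30.45 a -171.47 Mz 0.254 tau6 0.2388 F [-1.9 -9.   3.8] p [ 0.5326 -0.0752  0.3468] q6 2.648 w 0.0157
t 30.50 a -171.47 Mz 0.263 tau6 0.2349 F [-3.2 -8.6  3.1] p [ 0.5326 -0.0752  0.3468] q6 2.648 w 0.0157
t 30.55 p [ 0.5326 -0.0752  0.3468] alpha -171.47 z [ 0.001 -0.004 -1.   ] jig 0.0053 0.0015 tipz 0.1648
F [-1.37 -8.41  3.36] M [-1.5709  0.5605  0.2372] w 0.0158 q [-0.347  0.49   1.71  -0.004  0.939  2.648]
```

View pics/c15.png

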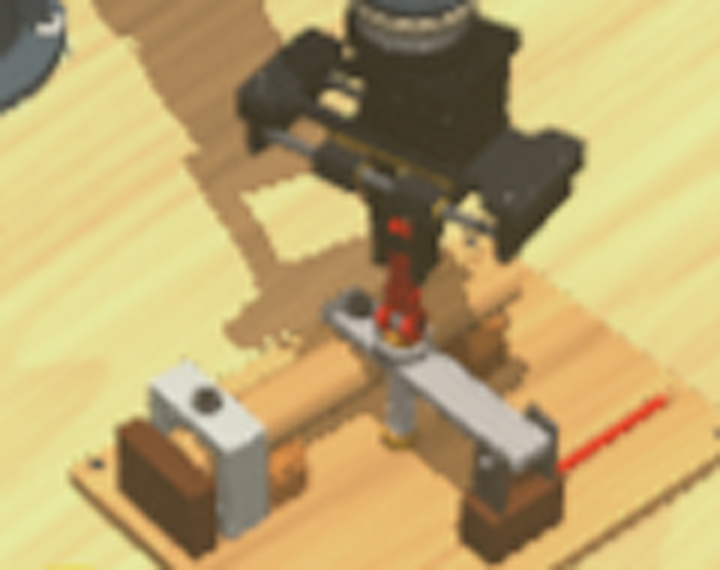

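Call:
step_arm(
  steps=[
    [1,0,0.03,0,0,0,0],
    [1,0,0.03,0,0,0,0],
    [1,0,0.03,0,0,0,0],
    [1,0,0,0,0,0,0],
    [1,0,0.03,0,0,0,0],
    [1,0,0,0,0,0,0],
    [1,0,0,0,0,0,0],
    [1,0,0,0,0,0,0.05],
    [1,0,0,0,0,0,0.05],
    [1,0,0,0,0,0,0.05],
  ],
)

```text
time: 31.55
position: [0.5322, -0.0722, 0.3469]
tool_rot: [-0.064, 0.998, -0.002, 0.0]
ft_force: [-2.6, -8.1, 2.8]
grip_width: 0.0157
```

```bash
python3 - <<'E'
from h import *
feel(4); a,_=snap('scene','s11')
rep()
L=[]
import cv2
for f in('s5','s10','s11'):
    a=cv2.imread(f'pics/{f}.png')[196:228,308:335]; L.append(cv2.resize(a,(260,308),interpolation=cv2.INTER_CUBIC))
cv2.imwrite('pics/c16.png',np.clip(np.hstack(L)*1.5,0,255).astype(np.uint8))
E
```

```text
t 31.55 a -172.70 Mz 0.155 tau6 0.1706 F [-2.6 -8.1  2.8] p [ 0.5322 -0.0722  0.3469] q6 2.674 w 0.0157
t 31.60 a -172.71 Mz 0.194 tau6 0.2287 F [-2.5 -8.4  4. ] p [ 0.5322 -0.0722  0.3469] q6 2.675 w 0.0161
t 31.65 a -172.69 Mz 0.231 tau6 0.2295 F [-2.3 -8.8  4.6] p [ 0.5322 -0.0722  0.3469] q6 2.674 w 0.0155
t 31.70 a -172.69 Mz 0.207 tau6 0.2120 F [-1.4 -8.7  3.7] p [ 0.5322 -0.0722  0.3468] q6 2.674 w 0.0157
t 31.75 a -172.68 Mz 0.208 tau6 0.2082 F [-1.9 -9.1  3.3] p [ 0.5322 -0.0722  0.3469] q6 2.674 w 0.0157
t 31.8 p [ 0.5322 -0.0722  0.3469] alpha -172.68 z [ 0.001 -0.004 -1.   ] jig 0.0045 0.0045 tipz 0.1649
F [-2.02 -8.83  2.49] M [-1.5614  0.5198  0.2146] w 0.0158 q [-0.342  0.489  1.712 -0.004  0.938  2.674]
```

View pics/c16.png

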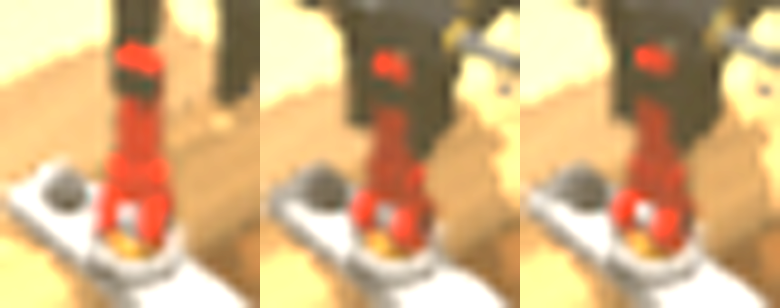

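Call:
step_arm(
  steps=[
    [1,0,0.03,0,0,0,0],
    [1,0,0.03,0,0,0,0],
    [1,0,0.03,0,0,0,0],
    [1,0,0,0,0,0,0],
    [1,0,0.03,0,0,0,0],
    [1,0,0,0,0,0,0],
    [1,0,0,0,0,0,0],
    [1,0,0,0,0,0,0.05],
    [1,0,0,0,0,0,0.05],
    [1,0,0,0,0,0,0.05],
  ],
)

```text
time: 32.8
position: [0.532, -0.0701, 0.3468]
tool_rot: [-0.053, 0.999, -0.003, 0.0]
ft_force: [-2.0, -11.8, 1.6]
grip_width: 0.0154
```

```bash
python3 - <<'E'
from h import *
feel(4)
rep()
E
```

```text
t 32.80 a -173.87 Mz 0.253 tau6 0.1490 F [ -2.  -11.8   1.6] p [ 0.532  -0.0701  0.3468] q6 2.700 w 0.0154
t 32.85 a -173.88 Mz 0.187 tau6 0.2077 F [ -2.4 -11.1   1.9] p [ 0.532  -0.0701  0.3468] q6 2.701 w 0.0159
t 32.90 a -173.86 Mz 0.153 tau6 0.2088 F [ -1.7 -12.2   2.6] p [ 0.532  -0.0701  0.3468] q6 2.700 w 0.0158
t 32.95 a -173.86 Mz 0.198 tau6 0.1914 F [ -2.4 -12.3   1.4] p [ 0.532  -0.0701  0.3468] q6 2.700 w 0.0159
t 33.00 a -173.85 Mz 0.194 tau6 0.1875 F [ -2.  -12.6   1.2] p [ 0.532  -0.0701  0.3468] q6 2.700 w 0.0158
t 33.0 p [ 0.532  -0.0701  0.3468] alpha -173.85 z [ 0.001 -0.006 -1.   ] jig 0.004 0.0065 tipz 0.1648
F [ -2.02 -12.59   1.19] M [-2.1941  0.5533  0.1936] w 0.0158 q [-0.338  0.489  1.714 -0.007  0.936  2.7  ]
```

Call:
step_arm(
  steps=[
    [0.4,0,0,0,0,0,0],
    [0.4,0,0,0,0,0,0],
    [0.4,0,0,0,0,0,0],
    [0.4,0,-0.16,0,0,0,0],
    [0.4,0,-0.16,0,0,0,0],
    [0.4,0,0,0,0,0,0],
    [1,0,0,0,0,0,0],
    [1,0,0,0,0,0,0],
    [1,0,0,0,0,0,0],
    [1,0,0,0,0,0,0],
  ],
  squeeze=18,
)

```text
time: 34.0
position: [0.5323, -0.0752, 0.3458]
tool_rot: [-0.052, 0.999, 0.001, -0.0]
ft_force: [1.3, -0.2, -1.2]
grip_width: 0.016
```

```bash
python3 - <<'E'
from h import *
feel(1)
rep()
a,_=snap('scene','s12')
a=cv2.resize(a[165:260,255:375],(720,570),interpolation=cv2.INTER_CUBIC)
cv2.imwrite('pics/c17.png',a[:,:,::-1])
E
```

```text
t 34.00 a -174.03 Mz 0.141 tau6 0.0791 F [ 1.3 -0.2 -1.2] p [ 0.5323 -0.0752  0.3458] q6 2.687 w 0.0160
t 34.05 a -174.03 Mz 0.032 tau6 0.0794 F [ 0.4 -0.7 -1. ] p [ 0.5323 -0.0752  0.3458] q6 2.687 w 0.0160
t 34.05 p [ 0.5323 -0.0752  0.3458] alpha -174.03 z [-0.001  0.003 -1.   ] jig 0.005 0.0015 tipz 0.1638
F [ 0.42 -0.68 -1.  ] M [ 0.1562 -0.0653  0.0315] w 0.016 q [-0.349  0.492  1.711  0.003  0.94   2.687]
```

View pics/c17.png

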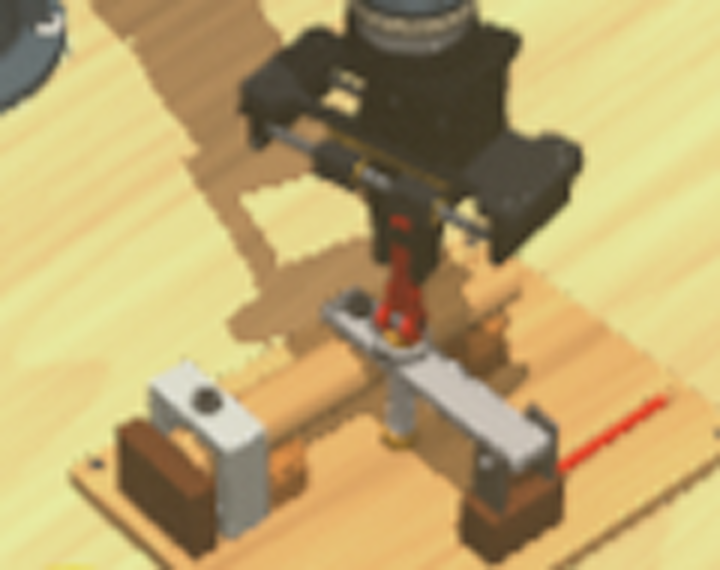

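Call:
step_arm(
  steps=[
    [1,0,-0.255,0.013,0,0,0],
    [1,0,-0.25,0.04,0,0,0],
    [1,0,-0.245,0.065,0,0,0],
    [1,0,-0.235,0.09,0,0,0],
    [1,0,-0.225,0.115,0,0,0],
    [1,0,-0.215,0.14,0,0,0],
    [1,0,-0.2,0.16,0,0,0],
    [1,0,0,0,0,0,0],
    [1,0,0,0,0,0,0],
    [1,0,0,0,0,0,0],
  ],
)

```text
time: 35.1
position: [0.5373, -0.1155, 0.3314]
tool_rot: [-0.052, 0.999, 0.001, 0.001]
ft_force: [2.6, 1.9, 4.6]
grip_width: 0.0158
```

```bash
python3 - <<'E'
from h import *
feel(1)
rep()
a,_=snap('scene','s13')
a=cv2.resize(a[165:260,255:375],(720,570),interpolation=cv2.INTER_CUBIC)
cv2.imwrite('pics/c18.png',a[:,:,::-1])
E
```

```text
t 35.10 a -174.06 Mz 0.129 tau6 0.1181 F [2.6 1.9 4.6] p [ 0.5373 -0.1155  0.3314] q6 2.619 w 0.0158
t 35.15 a -174.06 Mz 0.078 tau6 0.1180 F [2.5 3.2 5.7] p [ 0.5373 -0.1155  0.3314] q6 2.619 w 0.0162
t 35.15 p [ 0.5373 -0.1155  0.3314] alpha -174.06 z [ 0.002  0.003 -1.   ] jig 0.0148 -0.0379 tipz 0.1494
F [2.51 3.19 5.74] M [ 0.6862 -0.0545  0.0779] w 0.0162 q [-0.416  0.526  1.695  0.005  0.92   2.619]
```

View pics/c18.png

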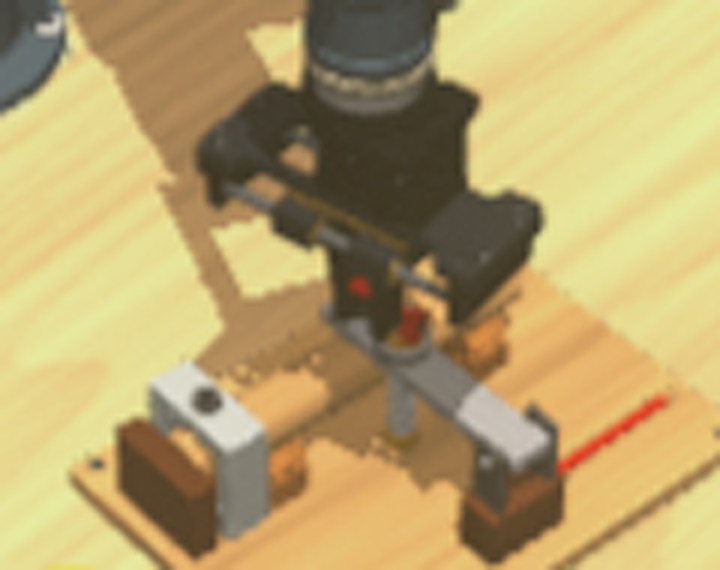

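Call:
step_arm(
  steps=[
    [1,-0.015,-0.18,0.18,0,0,0],
    [1,0,-0.16,0.2,0,0,0],
    [1,0,-0.14,0.215,0,0,0],
    [1,0,-0.115,0.23,0,0,0],
    [1,0,-0.09,0.24,0,0,0],
    [1,0,-0.065,0.25,0,0,0],
    [1,0,-0.04,0.25,0,0,0],
    [1,0,0,0.2,0,0,0],
    [1,0,0,0,0,0,0],
    [1,0,0,0,0,0,0],
  ],
)

```text
time: 36.2
position: [0.5406, -0.1371, 0.2876]
tool_rot: [-0.052, 0.999, -0.002, 0.003]
ft_force: [3.2, -4.7, 3.5]
grip_width: 0.0156
```

```bash
python3 - <<'E'
from h import *
feel(1)
rep()
a,_=snap('scene','s14')
a=cv2.resize(a[165:260,255:375],(720,570),interpolation=cv2.INTER_CUBIC)
cv2.imwrite('pics/c19.png',a[:,:,::-1])
E
```

```text
t 36.20 a -173.98 Mz 0.228 tau6 0.1653 F [ 3.2 -4.7  3.5] p [ 0.5406 -0.1371  0.2876] q6 2.588 w 0.0156
t 36.25 a -173.99 Mz 0.148 tau6 0.1654 F [ 3.1 -4.8  3.4] p [ 0.5406 -0.1371  0.2876] q6 2.588 w 0.0154
t 36.25 p [ 0.5406 -0.1371  0.2876] alpha -173.99 z [ 0.006 -0.003 -1.   ] jig 0.0207 -0.059 tipz 0.1056
F [ 3.12 -4.84  3.39] M [-0.6314 -0.1422  0.1476] w 0.0154 q [-0.449  0.602  1.707 -0.     0.826  2.588]
```

View pics/c19.png

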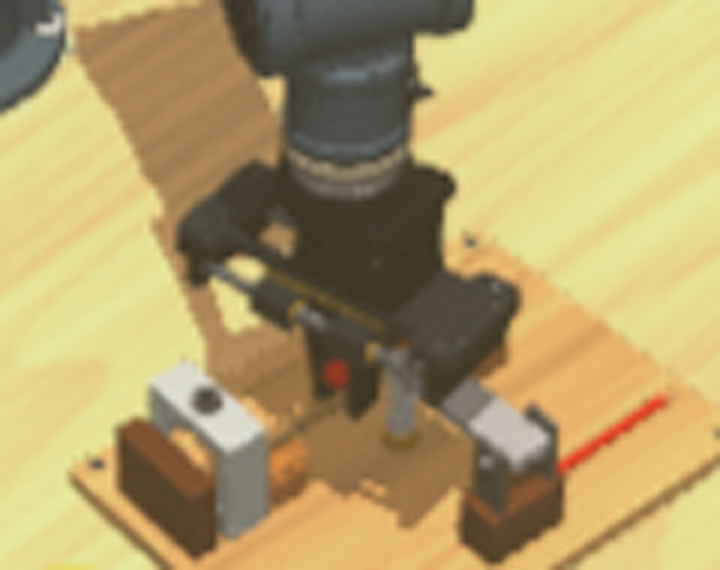

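Call:
step_arm(
  steps=[
    [1,-0.02,0.015,0.03,0,0,0],
    [1,0,0,0.03,0,0,0],
    [1,0,0,0.03,0,0,0],
    [1,0,0,0.02,0,0,0],
    [1,0,0,0,0,0,0],
    [1,0,0,0,0,0,0],
    [1,0,0,0,0,0,0],
    [1,0,0,0,0,0,0],
    [1,0,0,0,0,0,0],
    [1,0,0,0,0,0,0],
  ],
)

```text
time: 37.3
position: [0.5409, -0.137, 0.2854]
tool_rot: [-0.053, 0.999, -0.002, 0.003]
ft_force: [1.0, -6.5, 6.5]
grip_width: 0.0151
```

```bash
python3 - <<'E'
from h import *
feel(1)
rep()
E
```

```text
t 37.30 a -173.96 Mz 0.233 tau6 0.1777 F [ 1.  -6.5  6.5] p [ 0.5409 -0.137   0.2854] q6 2.589 w 0.0151
t 37.35 a -173.96 Mz 0.184 tau6 0.1777 F [ 1.  -5.7  6.6] p [ 0.5409 -0.137   0.2854] q6 2.589 w 0.0152
t 37.35 p [ 0.5409 -0.137   0.2854] alpha -173.96 z [ 0.005 -0.004 -1.   ] jig 0.021 -0.0588 tipz 0.1034
F [ 1.02 -5.66  6.65] M [-0.7872  0.1228  0.1839] w 0.0152 q [-4.480e-01  6.060e-01  1.708e+00 -1.000e-03  8.220e-01  2.589e+00]
```

Call:
step_arm(
  steps=[
    [0.4,0,0,0,0,0,0],
    [0.4,0,0,0,0,0,0],
    [0.4,0,0,0,0,0,0],
    [0.4,0,0,-0.3,0,0,0],
    [0.4,0,0,-0.5,0,0,0],
    [0.4,0,0,-0.5,0,0,0],
    [0.4,0,0,-0.5,0,0,0],
    [1,0,0,-0.1,0,0,0],
    [1,0,0,0,0,0,0],
    [1,0,0,0,0,0,0],
  ],
)

```text
time: 38.35
position: [0.5391, -0.1347, 0.3307]
tool_rot: [-0.052, 0.999, 0.001, -0.001]
ft_force: [0.2, -0.4, -0.1]
grip_width: 0.0096
```

```bash
python3 - <<'E'
from h import *
rep()
a,_=snap('scene','s15')
a=cv2.resize(a[165:260,255:375],(720,570),interpolation=cv2.INTER_CUBIC)
cv2.imwrite('pics/c20.png',a[:,:,::-1])
E
```

```text
t 38.35 p [ 0.5391 -0.1347  0.3307] alpha -174.04 z [-0.002  0.003 -1.   ] jig 0.0189 -0.0567 tipz 0.1487
F [ 0.17 -0.38 -0.05] M [ 0.0409  0.1144 -0.0453] w 0.0096 q [-4.460e-01  5.350e-01  1.679e+00  2.000e-03  9.300e-01  2.590e+00]
```

View pics/c20.png

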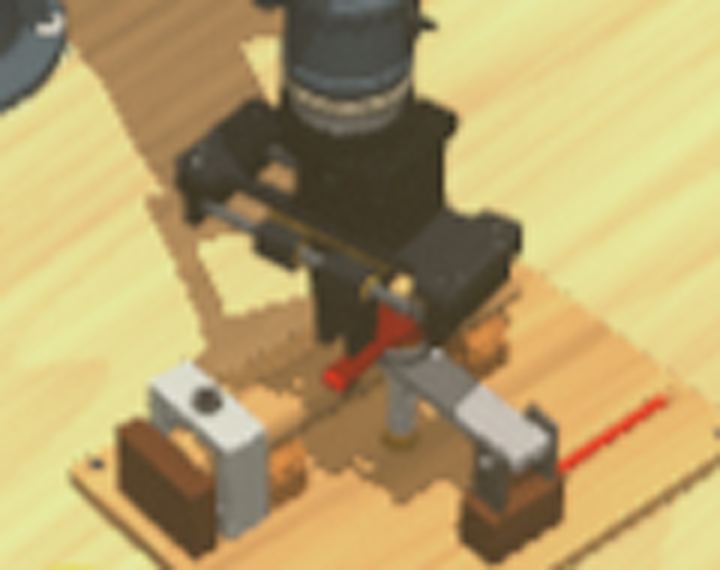

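Call:
step_arm(
  steps=[
    [1,-0.06,0,0.3,0,0,0],
    [1,0,0,0.3,0,0,0],
    [1,0,0,0.2,0,0,0],
    [1,0,0,0.06,0,0,0],
    [1,0,0,0.04,0,0,0],
    [1,0,0,0.03,0,0,0],
    [1,0,0,0.03,0,0,0],
    [1,0,0,0.02,0,0,0],
    [1,0,0,0,0,0,0],
    [1,0,0,0,0,0,0],
  ],
)

```text
time: 39.4
position: [0.5414, -0.135, 0.3094]
tool_rot: [-0.052, 0.999, 0.0, 0.001]
ft_force: [-3.7, 0.5, 22.5]
grip_width: 0.0006
```

```bash
python3 - <<'E'
from h import *
rep()
E
```

```text
t 39.4 p [ 0.5414 -0.135   0.3094] alpha -174.02 z [ 0.002  0.001 -1.   ] jig 0.0212 -0.0568 tipz 0.1274
F [-3.74  0.52 22.47] M [0.2162 0.8381 0.0487] w 0.0006 q [-4.450e-01  5.690e-01  1.691e+00  2.000e-03  8.810e-01  2.591e+00]
```

Call:
step_arm(
  steps=[
    [1,0,0,-0.1,0,0,0],
    [1,0,0,-0.3,0,0,0],
    [1,0,0,-0.8,0,0,0],
    [1,0,0,-1,0,0,0],
    [1,0,0,-1,0,0,0],
    [1,0,0,-1,0,0,0],
    [1,1,0,0,0,0,0],
    [1,1,0,0,0,0,0],
    [1,1,0,0,0,0,0],
    [1,0,0,0,0,0,0],
  ],
)

```text
time: 40.4
position: [0.4635, -0.142, 0.4102]
tool_rot: [-0.051, 0.999, 0.003, -0.003]
ft_force: [0.4, 0.8, -0.6]
grip_width: 0.0006
```

```bash
python3 - <<'E'
from h import *
rep()
a,_=snap('scene','s16'); b,_=snap('top','t16')
a=cv2.resize(a[175:270,255:375],(720,570),interpolation=cv2.INTER_CUBIC)
cv2.imwrite('pics/c21.png',a[:,:,::-1])
b=cv2.resize(b[135:240,265:400],None,fx=5.6,fy=5.6,interpolation=cv2.INTER_CUBIC)
cv2.imwrite('pics/c22.png',b[:,:,::-1])
E
```

```text
t 40.4 p [ 0.4635 -0.142   0.4102] alpha -174.12 z [-0.007  0.006 -1.   ] jig -0.0553 -0.0731 tipz 0.2282
F [ 0.42  0.79 -0.62] M [0.1013 0.1144 0.0204] w 0.0006 q [-5.290e-01  3.330e-01  1.767e+00  2.000e-03  1.050e+00  2.509e+00]
```

View pics/c21.png

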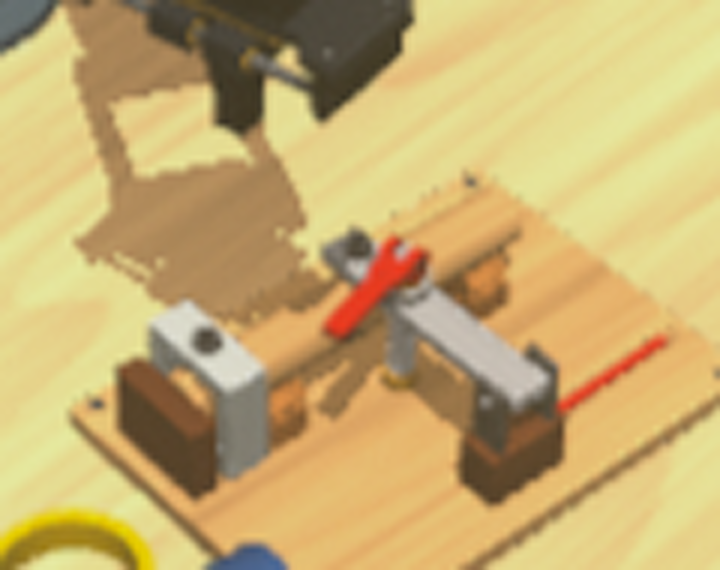

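View pics/c22.png

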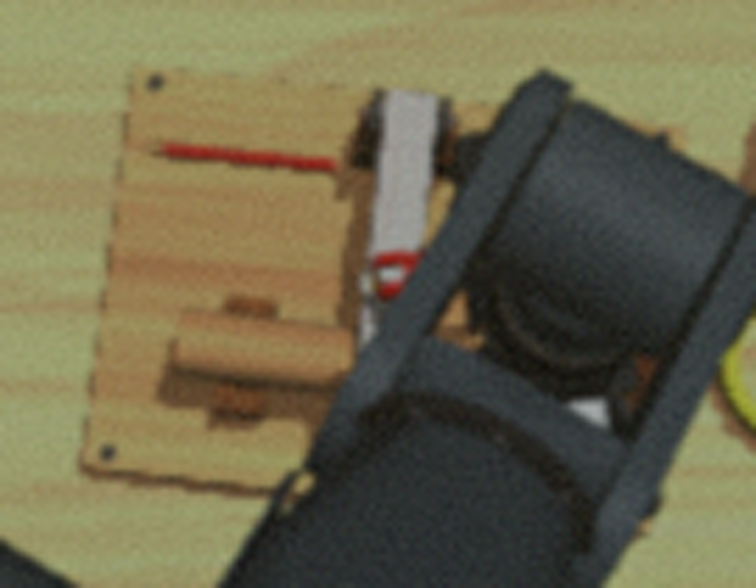

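```bash
python3 - <<'E'
from h import *
b=np.array([.5325,-.0768,.121])
for d in(-78,-84,-90):
  for ph in(80,88.8):
    X=b+.078*np.array([np.sin(np.radians(ph))*np.cos(np.radians(d)),np.sin(np.radians(ph))*np.sin(np.radians(d)),np.cos(np.radians(ph))])
    print(d,ph,((pix('scene',X)+.4-[255,175])*6).round())
robot.hand_in()
E
```

```text
-78 80 [337. 321.]
-78 88.8 [336. 337.]
-84 80 [325. 316.]
-84 88.8 [324. 331.]
-90 80 [314. 309.]
-90 88.8 [313. 325.]
the job is handed in; nothing more can be done
```

The rung is home against the end stop, the bolt is snug, the lever is folded closed and the gripper is clear. I handed the job in at about 40.5 s.

- **Rung:** I pushed it with closed fingers. It slid at about 2 N and stopped firmly at about 11 N. The fingers were then where the jig geometry puts the home position, to within 1 mm. In the last top picture the rung's back end is where it was after the push.
- **Bolt:** The steady turning moment was 0.101 N m, and the tip met the rung after roughly 3.7 rad of turning. With the lever upright against its stop, the last reading was about 0.188 N m. That is 0.086 above steady, inside the 0.04 to 0.15 band.
- **Lever:** I folded it in a light grip and then pressed on it from above. It held 22 N without moving, so it is on its stop. The last scene picture shows it level, with its tip close to the computed folded position.

Some things did not go cleanly:
- **First fold attempt:** Pushing the lever with closed fingers twisted the bolt back by about 12°. I gripped the lever again, brought it upright and retightened. The first readings, up to 0.24 N m, were raised because the lever was not yet quite upright.
- **Twist during the fold:** I estimated up to 0.3 N m of clockwise moment on the bolt near the end of the fold. The gripper did not turn, but I did not measure the bolt's moment again afterwards.
- **Joint 6:** It read 2.853 rad once against its 2.85 limit. That is within what I take to be the reading noise, but I cannot rule out that it passed the limit.
- **Bystanders:** I touched none of them, but I did not measure their positions again at the end.

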